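Level the setting stand, hook in its tray brackets and set the candle tins on them

ROBOT

A 7-joint arm with a two-finger parallel gripper is mounted at the origin on a cart in front of the work surface, level with it; the furniture and walls round the work are solid. World frame = base frame: x ahead of the robot, y to its left, z up, the work surface at z = 0. Lengths are in m, angles in rad, forces in N, time in s.
With the tool pointing down it reaches from about 0.425 to 0.875 m from the base axis. Payload 4.7 kg.
Tool frame: the origin (TCP) lies between the finger pads, 19 mm behind the fingertips; this is the grasp point; z points along the fingers, y is the line along which they close (so a half turn about z gives the same grasp; the last joint's range is limited). The gripper opens to 87 mm and grips with 3 to 60 N. Pads are 19 mm wide; open, the fingers measure 117 mm over their backs; the gripper's body (75 mm by 190 mm) begins 51 mm behind the grasp point.
Start: joints at [1.2, 0.321, -0.07, 1.45, 0.023, 1.371, -0.057], TCP at [0.244, -0.602, 0.241] pointing down, gripper open.
Joint ranges: [-2.86, 2.86], [-0.3, 2.09], [-1.38, 1.24], [0.06, 2.45], [-1.56, 4.7], [0.09, 2.05], [-2.69, 2.69]. Speed limits (rad/s): [2.57, 2.57, 3.14, 3.14, 3.14, 3.14, 3.14].

INTERFACE

Orientations are given as a rotation vector (axis times angle).
In Python, from bench import ctrl gives the robot as it stands.
- The arm moves only by the tool step_arm, never from a script. Its argument "commands" is a list of rows, each an object with "travel": the shift along the tool's x, y, z in m, a list of three; "turn": the turn, a rotation vector about the tool's x, y, z in degrees, a list of three. A call has 1 to 5 rows; each row is the pose to reach, as a shift and turn from the pose commanded when the call began, along the tool's axes at that moment; what a row does not reach only later rows make up. A row lasts 1/10 s, in which the tool goes at most 50 mm and 8.59 degrees, less where a joint would pass 70% of its speed; a pose out of reach is approached as far as the arm can. A call with a gripper value outside its range is refused whole. "gripper" is the opening, from 0 (shut) to 1 (fully open), set as the call begins (left out, the last holds). The fingers move at their own pace and stop on an object; "force" is the grip in N (left out, the last holds). Time passes only in rows, so rows that repeat a pose let the fingers close. It gives the time, the measured TCP pose, the force, the opening and the grip force at its end, in the units of the state.
- ctrl.get_state(): the state, without advancing time (a new reading comes with each control period).
- ctrl.get_image(name): name is "side" or "top"; returns the picture (480x640x3 uint8, red, green, blue); there is no depth.
- ctrl.camera_model(name): a dict with "fx", "fy", "cx", "cy" (pixels), "k1" (the pictures are not rectified: a ray, as slopes to the right and down, at radius r is drawn at 1 + k1 r^2 times it, then the intrinsics apply), "R" (3x3) and "t" (3): a world point X has camera coordinates R X + t. Camera axes: x right, y down, z forward; pixel columns grow to the right and rows downward; lengths in m; the calibration is good to about 2 mm. A picture is of the moment at which its call begins. camera_model takes no time and is no camera call.
- ctrl.close_job(): hands the job in; it is judged then, once.
The state is a dict: "time": time; "joint_positions": joint angles; "qd": joint speeds; "joint_torque": joint torques, N m; "position": TCP position; "tool_rot": TCP orientation; "ft_force": force on the tool from outside, world axes, zero at the start; "torque": the same for the moment, N m; "grip_width": opening from 0.0 (shut) to 1.0 (fully open); "grip_force": force on a finger pad.
Only numpy, scipy, OpenCV 4.12 (cv2) and the standard library are available. Lean on these libraries where they do the work, as an engineer would, in place of code of your own. Each camera call takes 0.05 s, during which the arm holds its last target. There are 200 camera calls.

TASK

Get the candle setting stand ready: first level it by turning the black levelling knob until the pointer on the white dial stands on the red mark. Then hook every blue tray bracket that is there into an upright of its own (any upright; both claws fully through the slots, back plate against the upright) and press it down until it is locked home, and set every off-white candle tin upright in the middle of a tray of its own. Leave the stand level, and do not disturb the little amber bottle and the ivory dome mould standing near by.

Things in the scene. Friction and masses are not known exactly. Their poses are not given: they have to be found in the camera images.
- stand: Fixed grey stand, 400 mm wide. Origin: on the table below the middle of the uprights' front face; x to its back, y left, z up. Three steel uprights 44 mm wide at y = +110, 0, -110 mm, front faces at x = 0, tops 222 mm high, on a frame that rolls up to 0.06 rad about x (axis 34 mm high) as the knob turns. Base 22 mm high; its left front wing (y 155 to 275, x -195 to -5 mm) has knob and dial.
- level_knob (a joint): Black levelling knob; clockwise from above is positive (0 to 5.6 rad). Friction 0.1 N m; stays where left, loads on the stand do not drive it back. Level at 3.3 rad; starts between 0.3 and 1.6, so turn it clockwise in several grasps.
- level_knob_grip (a point): Point on the knob's vertical axis at the height to grip. Bar grip 46 mm long, 14 mm thick, its top 7 mm above this point, the knob's disc 23 mm below it. At knob angle 0 the bar lies along the stand's x axis; it turns clockwise with the knob angle. Close the fingers across the bar from above.
- pointer (a joint): Black pointer, 50 mm long, on the white dial behind the knob; clockwise from above is positive (rad); 0 when it points straight at the broad red mark (along the stand's x axis). Turns 0.4 rad for each rad of the knob.
- seat_0 (a point): left (stand y = +110 mm) upright: middle of the bottom edge of its UPPER slot, on the front face, 166 mm over the table; axes of the rolling frame (x to the back, z up). Slots 14 mm wide, 28 mm high; the lower one 40 mm below; sheet 6 mm thick, 22 mm free behind it. A bracket is home when its claw point is at this point.
- seat_1 (a point): middle (y = 0) upright: middle of the bottom edge of its UPPER slot, on the front face, 166 mm over the table; axes of the rolling frame (x to the back, z up). Slots 14 mm wide, 28 mm high; the lower one 40 mm below; sheet 6 mm thick, 22 mm free behind it. A bracket is home when its claw point is at this point.
- seat_2 (a point): right (y = -110 mm) upright: middle of the bottom edge of its UPPER slot, on the front face, 166 mm over the table; axes of the rolling frame (x to the back, z up). Slots 14 mm wide, 28 mm high; the lower one 40 mm below; sheet 6 mm thick, 22 mm free behind it. A bracket is home when its claw point is at this point.
- bracket_0: Blue steel tray bracket, 210 mm long, 0.25 kg, may be absent. Origin: underside, below the middle of the grip; x to its claws, z up; stands upright on the table. Grip: web 12 mm thick across y, 50 mm high, x -27 to 63 mm; grasp from above at the origin, TCP 32 mm up, fingers closing along y. Back plate 26 mm wide, 90 mm high, rear face at x = 70 mm. Centre of mass about 10 mm from the origin.
- claw_0 (a point): On bracket_0 at (70, 0, 66) mm: rear face, underside of the UPPER claw's shank; the lower claw is 40 mm below. Claws 8 mm wide, 15 mm long, shank 10 mm high, tip hooking 10.5 mm below it, 8 mm gap for the sheet. Enter the slots with this point 12 to 17 mm above the seat point, push back until the plate touches, press down until home. Hung, it droops up to 0.05 rad.
- tray_0 (a point): On bracket_0 at (-75, 0, 4) mm: middle of the floor of its square tray, 100 x 100 mm outside, 92 mm inside; the rim stands 8 mm above the floor.
- bracket_1: Blue steel tray bracket, 210 mm long, 0.25 kg, may be absent. Origin: underside, below the middle of the grip; x to its claws, z up; stands upright on the table. Grip: web 12 mm thick across y, 50 mm high, x -27 to 63 mm; grasp from above at the origin, TCP 32 mm up, fingers closing along y. Back plate 26 mm wide, 90 mm high, rear face at x = 70 mm. Centre of mass about 10 mm from the origin.
- claw_1 (a point): On bracket_1 at (70, 0, 66) mm: rear face, underside of the UPPER claw's shank; the lower claw is 40 mm below. Claws 8 mm wide, 15 mm long, shank 10 mm high, tip hooking 10.5 mm below it, 8 mm gap for the sheet. Enter the slots with this point 12 to 17 mm above the seat point, push back until the plate touches, press down until home. Hung, it droops up to 0.05 rad.
- tray_1 (a point): On bracket_1 at (-75, 0, 4) mm: middle of the floor of its square tray, 100 x 100 mm outside, 92 mm inside; the rim stands 8 mm above the floor.
- bracket_2: Blue steel tray bracket, 210 mm long, 0.25 kg, may be absent. Origin: underside, below the middle of the grip; x to its claws, z up; stands upright on the table. Grip: web 12 mm thick across y, 50 mm high, x -27 to 63 mm; grasp from above at the origin, TCP 32 mm up, fingers closing along y. Back plate 26 mm wide, 90 mm high, rear face at x = 70 mm. Centre of mass about 10 mm from the origin.
- claw_2 (a point): On bracket_2 at (70, 0, 66) mm: rear face, underside of the UPPER claw's shank; the lower claw is 40 mm below. Claws 8 mm wide, 15 mm long, shank 10 mm high, tip hooking 10.5 mm below it, 8 mm gap for the sheet. Enter the slots with this point 12 to 17 mm above the seat point, push back until the plate touches, press down until home. Hung, it droops up to 0.05 rad.
- tray_2 (a point): On bracket_2 at (-75, 0, 4) mm: middle of the floor of its square tray, 100 x 100 mm outside, 92 mm inside; the rim stands 8 mm above the floor.
- tin_0: Round off-white candle tin with a lid, 62 mm across, 42 mm high, 0.15 kg, origin at the centre of its underside, z up; may be absent. Grasp it from above across its diameter, TCP about 30 mm over its underside (body 59 mm below, lid 62 mm across above 30 mm).
- tin_1: Round off-white candle tin with a lid, 62 mm across, 42 mm high, 0.15 kg, origin at the centre of its underside, z up; may be absent. Grasp it from above across its diameter, TCP about 30 mm over its underside (body 59 mm below, lid 62 mm across above 30 mm).
- tin_2: Round off-white candle tin with a lid, 62 mm across, 42 mm high, 0.15 kg, origin at the centre of its underside, z up; may be absent. Grasp it from above across its diameter, TCP about 30 mm over its underside (body 59 mm below, lid 62 mm across above 30 mm).
- scent_bottle: Small amber bottle with a black cap, 29 mm across, 72 mm high; bystander, origin at the centre of its underside.
- dome: Ivory dome mould, 72 mm across, 77 mm high; bystander, origin at the centre of its underside.
Mind the look-alikes: they are no part of the job. What is shaped like the tin_2 but yellow is not meant.

How it is judged:
By the outcome, as a careful person would: the job done as asked, in the order asked, and still so for the second after the job is handed in, with the robot touching nothing.
Of bracket_0, bracket_1, bracket_2 only 2 to 3 are there at a start; the rules pass over those that are not, and their reading is None.
Of tin_0, tin_1, tin_2 only 1 to 2 are there at a start; the rules pass over those that are not, and their reading is None.
At some moment in a run one of tin_0, tin_1, tin_2 may be knocked a few centimetres aside while the robot is not near it.
It also fails if it takes over 210 s, if anything falls off the work surface, if the arm or the gripper's body presses on something with over 40 N, if the wrist force passes 120 N, or if a joint passes its speed limit or range.

## Working session

There is one attempt and no reset: what is moved stays moved. The work goes in short steps, Python scripts to look and compute and a tool call to move; the robot and the scene stay as the last step left them, time stands still between calls to the robot, and variables do not carry over. Pictures are saved under pics/ and viewed, at most 14 in all, crops included, and the job is handed in when it is done.

Besides the shell and the picture viewer there is one more tool, called after ">>>" by a JSON object that holds its "name" and its "arguments", one argument or row to a line. step_arm: Moves the arm, as the interface text tells. Its arguments: {"type":"object","properties":{"commands":{"type":"array"},"gripper":{"type":"number"},"force":{"type":"number"}},"required":["commands"]}

```bash
ls; mkdir -p pics
python3 - <<'E'
from bench import ctrl
import cv2,numpy as np
for n in("top","side"):
    im=ctrl.get_image(n); cv2.imwrite(f"pics/{n}0.png",im[:,:,::-1]); print(n,ctrl.camera_model(n))
print(ctrl.get_state())
E
```

```text
pics
top {'fx': 540.164402150205, 'fy': 540.164402150205, 'cx': 329.7542854443051, 'cy': 242.5221734714067, 'k1': -0.03622048422078683, 'R': array([[ 0.02041912, -0.99963613, -0.01762559],
       [-0.99417587, -0.0184354 , -0.10618136],
       [ 0.10581779,  0.01969107, -0.99419055]]), 't': array([-0.00439384,  0.54692575,  1.46798745])}
side {'fx': 473.4963876974507, 'fy': 473.4963876974507, 'cx': 315.1157683085875, 'cy': 236.1734160973796, 'k1': -0.09730329508555056, 'R': array([[-9.90938430e-01, -1.34315947e-01, -5.04335335e-04],
       [-5.66952755e-02,  4.21676933e-01, -9.04971939e-01],
       [ 1.21764830e-01, -8.96742879e-01, -4.25470957e-01]]), 't': array([0.56032354, 0.15106818, 1.38908643])}
{'time': 0.1, 'joint_positions': array([ 1.20008954,  0.32175724, -0.07008821,  1.45154095,  0.02259331,
        1.37080084, -0.05687912]), 'qd': array([-0.00060184, -0.00361664,  0.00088621, -0.00263564, -0.00103665,
       -0.00038985,  0.00030911]), 'joint_torque': array([-2.91784008e-04, -4.92569876e+01, -4.05812524e-01, -3.13400960e+01,
       -6.40010834e-02,  3.94056458e-02,  4.39889789e-05]), 'position': array([ 0.24378546, -0.60205627,  0.2402715 ]), 'tool_rot': array([-3.08196853e+00, -6.00489104e-01,  6.46562787e-04]), 'ft_force': array([ 0.08302792, -0.2353298 ,  0.20155089]), 'torque': array([ 0.03817688, -0.03745506, -0.03256302]), 'grip_force': 0.0, 'grip_width': 1.003235269694941}
```

View pics/top0.png

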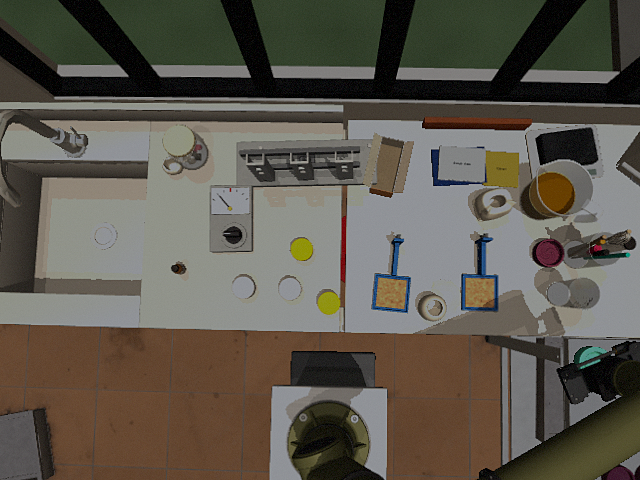

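View pics/side0.png

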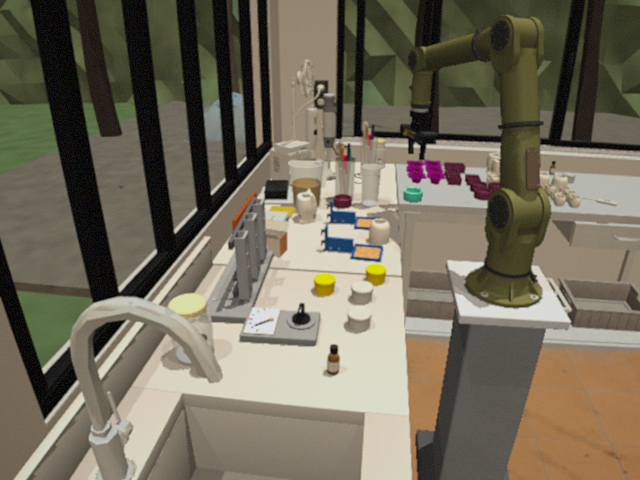

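The top view shows the stand near (300,165), the knob at (234,235) and the dial at (231,200). The bracket trays are at (392,292) and (480,292), the white tins at (243,287) and (290,288), and the bottle at (178,268). The dome is at (432,306). The two yellow tins are look-alikes.

```bash
cat > h.py <<'E'
from bench import ctrl
import cv2,numpy as np
from scipy.spatial.transform import Rotation as Ro
M={n:ctrl.camera_model(n) for n in("top","side")}
def K(m): return np.array([[m['fx'],0,m['cx']],[0,m['fy'],m['cy']],[0,0,1]]),np.array([m['k1'],0,0,0.])
def ray(n,p):
    m=M[n];k,d=K(m);u=cv2.undistortPoints(np.array([[p]],float),k,d)[0,0]
    return -m['R'].T@m['t'], m['R'].T@np.array([u[0],u[1],1])
def plane(n,p,z):
    o,v=ray(n,p);return o+v*(z-o[2])/v[2]
def tri(pt,ps):
    A=[];b=[]
    for n,p in(("top",pt),("side",ps)):
        o,v=ray(n,p);v=v/np.linalg.norm(v);P=np.eye(3)-np.outer(v,v);A.append(P);b.append(P@o)
    x=np.linalg.lstsq(np.vstack(A),np.hstack(b),rcond=None)[0]
    return x,np.linalg.norm(np.vstack(A)@x-np.hstack(b))
def proj(n,X):
    m=M[n];k,d=K(m);return cv2.projectPoints(np.array([X],float),cv2.Rodrigues(m['R'])[0],m['t'],k,d)[0][0,0]
def blobs(mask,amin=15):
    nn,l,s,c=cv2.connectedComponentsWithStats(mask.astype(np.uint8));return [(c[i].round(1).tolist(),s[i].tolist()) for i in range(1,nn) if s[i][4]>=amin]
E
python3 - <<'E'
from h import *
t=cv2.imread('pics/top0.png');s=cv2.imread('pics/side0.png')
ht=cv2.cvtColor(t,cv2.COLOR_BGR2HSV);hs=cv2.cvtColor(s,cv2.COLOR_BGR2HSV)
for nm,h in(("top",ht),("side",hs)):
    b=cv2.inRange(h,(100,120,40),(120,255,255)); print(nm,"blue",blobs(b>0,20))
    if nm=="top":
        for x0 in(365,455):
            w=np.zeros_like(b);w[225:320,x0:x0+50]=b[225:320,x0:x0+50]
            tr=w.copy();tr[:270]=0
            r=cv2.minAreaRect(cv2.findNonZero(tr));print("tray rect",r,[plane("top",p,.012).round(4).tolist() for p in [r[0],*cv2.boxPoints(r)]])
            for y in range(232,275,4):
                xs=np.flatnonzero(w[y]);print(y,xs.min() if len(xs) else None,xs.max() if len(xs) else None,end='; ')
            print()
def crop(im,x,y,w,h,f): return cv2.resize(im[y:y+h,x:x+w],(w*f,h*f),interpolation=cv2.INTER_CUBIC)
cv2.imwrite('pics/c1.png',crop(t,205,130,200,130,4)[:,:800])
cv2.imwrite('pics/c2.png',np.vstack([crop(s,200,190,200,150,4)]))
E
```

```text
top blue [([441.6, 172.3], [432, 150, 40, 36, 306]), ([486.9, 238.7], [482, 237, 11, 4, 30]), ([398.6, 239.5], [394, 238, 10, 5, 31]), ([480.4, 282.3], [462, 241, 36, 70, 570]), ([392.2, 284.3], [372, 243, 39, 70, 558])]
tray rect ((391.3124084472656, 290.22021484375), (35.648223876953125, 41.14714813232422), 5.44033145904541) [[0.4189, -0.1669, 0.012], [0.366, -0.1129, 0.012], [0.4796, -0.1224, 0.012], [0.472, -0.2211, 0.012], [0.3587, -0.211, 0.012]]
232 None None; 236 None None; 240 394 403; 244 395 399; 248 395 398; 252 394 398; 256 394 397; 260 394 397; 264 393 396; 268 393 396; 272 392 396; 
tray rect ((479.5, 290.0), (40.0, 35.0), 90.0) [[0.4241, -0.4112, 0.012], [0.4787, -0.3629, 0.012], [0.4805, -0.4604, 0.012], [0.3699, -0.4592, 0.012], [0.3681, -0.3625, 0.012]]
232 None None; 236 None None; 240 483 491; 244 481 485; 248 481 485; 252 481 485; 256 481 485; 260 481 485; 264 481 485; 268 481 485; 272 481 485; 
side blue [([343.6, 217.0], [330, 211, 28, 17, 254]), ([339.3, 244.0], [325, 226, 32, 32, 345]), ([372.9, 255.3], [356, 246, 26, 15, 46])]
```

View pics/c1.png

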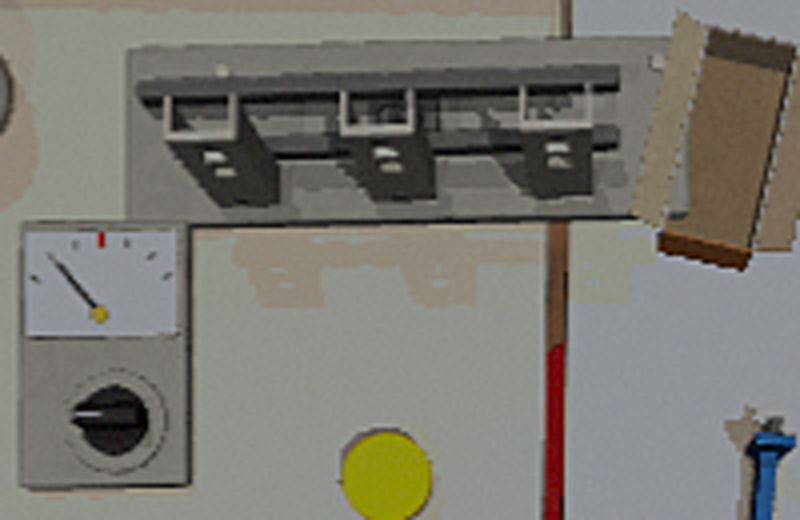

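View pics/c2.png

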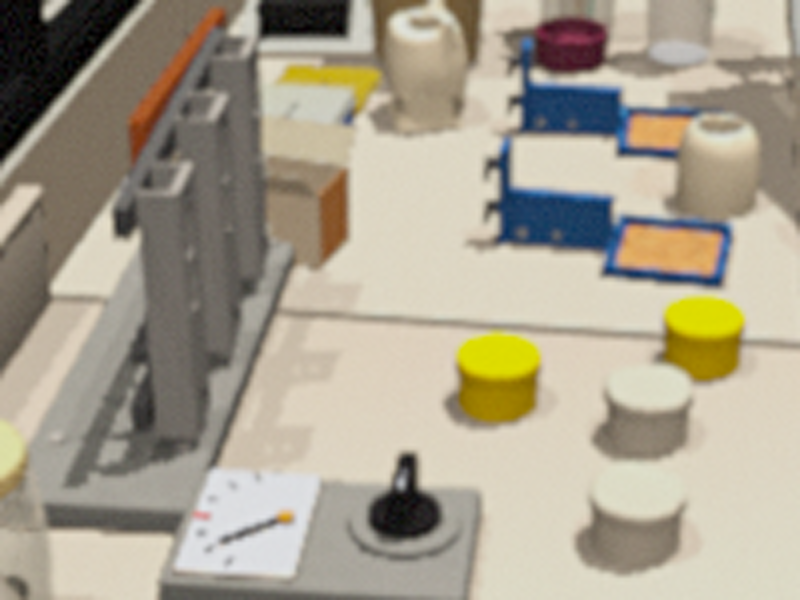

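The crops show wing corners at about (210.5,185), (252.5,185), (210.5,252) and (252,252). The upright front top edges are at crop rows 137/129/125. The pointer is about 0.7 rad left of the red mark and the knob bar lies along y. I'll measure positions now.

```bash
cat >> h.py <<'E'
def cr(x,y,ox=205,oy=130): return ((x+.5)/4+ox-.5,(y+.5)/4+oy-.5)
def sr(x,y): return cr(x,y,200,190)
E
python3 - <<'E'
from h import *
np.set_printoptions(suppress=True,precision=4)
t=cv2.imread('pics/top0.png');s=cv2.imread('pics/side0.png')
print("wing",[plane("top",cr(*p),.022)[:2] for p in[(22,221),(190,221),(189,487),(22,487)]])
print("base left back",plane("top",cr(127,48),.022)[:2],"front",plane("top",cr(632,215),.022)[:2])
for a in[(165,238,137),(342,413,129),(521,592,125)]:
    print("upr top", plane("top",cr(a[0],a[2]),.222)[:2],plane("top",cr(a[1],a[2]),.222)[:2])
for a,b in[((165,137),(148,196)),((238,137),(0,0))][:1]: print("tri upr",tri(cr(*a),sr(*b)))
print("dial pivot",plane("top",cr(100,315),.024)[:2],"tip",plane("top",cr(50,255),.024)[:2],"red",plane("top",cr(101,240),.023)[:2])
print("pivot tri",tri(cr(100,315),sr(286,517)))
# knob dark disc
g=t.max(2);k=(g[222:250,220:248]<70); print("knob",blobs(k,20))
gs=s.max(2);k=(gs[295:330,280:320]<60);print("knob side",blobs(k,15))
ht=cv2.cvtColor(t,cv2.COLOR_BGR2HSV);hs=cv2.cvtColor(s,cv2.COLOR_BGR2HSV)
for u,v,z in[(243,287,.042),(290,288,.042),(302,249,.042),(329,302,.042)]:
    print("px",t[v,u],plane("top",(u,v),z)[:2])
for nm,sx,sy,tx,ty in[("tinA",637,493,243,287),("tinB",649,387,290,288)]:
    # lid fit in top
    w=t[ty-18:ty+18,tx-18:tx+18].astype(int);
    e=cv2.Canny(cv2.resize(t[ty-18:ty+18,tx-18:tx+18],None,fx=4,fy=4,interpolation=cv2.INTER_CUBIC),40,90)
    c=cv2.HoughCircles(cv2.cvtColor(cv2.resize(t[ty-18:ty+18,tx-18:tx+18],None,fx=4,fy=4,interpolation=cv2.INTER_CUBIC),cv2.COLOR_BGR2GRAY),cv2.HOUGH_GRADIENT,1.5,200,param1=80,param2=15,minRadius=38,maxRadius=56)
    c=c[0,0];p=((c[0]+.5)/4+tx-18.5,(c[1]+.5)/4+ty-18.5)
    print(nm,p,c[2]/4,plane("top",p,.042),tri(p,sr(sx,sy)))
R=Ro.from_rotvec(ctrl.get_state()['tool_rot']).as_matrix();print(R, "q1.. yaw x",np.degrees(np.arctan2(R[1,0],R[0,0])))
# brackets
for nm,wp,zz in[("br0 back",(395.5+0,256),.05),("b0",(393.0+1.5,266),.05),("br1",(483,248),.05),("br1",(483,270),.05)]: print(nm,plane("top",wp,zz)[:2])
print("b0 plate top",plane("top",(398.5,239.5),.09),"b1",plane("top",(487,238.5),.09))
for y in range(236,300): 
    pass
E
```

```text
wing [array([0.7057, 0.3488]), array([0.7075, 0.2292]), array([0.5188, 0.2231]), array([0.5166, 0.3403])]
base left back [0.8326 0.2791] front [ 0.7169 -0.0827]
upr top [0.7172 0.2129] [0.7178 0.1678]
upr top [0.7238 0.1039] [0.7245 0.0602]
upr top [ 0.728 -0.006] [ 0.7287 -0.0495]
tri upr (array([0.7278, 0.2163, 0.2132]), np.float64(0.011746493428312516))
dial pivot [0.6388 0.29  ] tip [0.6811 0.3273] red [0.6926 0.2917]
pivot tri (array([0.6383, 0.2888, 0.0299]), np.float64(0.0006600969765912962))
knob [([12.9, 12.7], [3, 4, 19, 18, 236])]
knob side [([20.6, 22.1], [13, 9, 16, 20, 166])]
px [152 147 144] [0.4188 0.2407]
px [151 145 143] [0.4188 0.1119]
px [  3 147 143] [0.5262 0.0819]
px [ 18 148 145] [0.383  0.0047]
tinA (np.float32(242.8125), np.float32(286.4375)) 12.7625 [0.4204 0.2413 0.042 ] (array([0.42  , 0.2422, 0.0367]), np.float64(0.0006190032309215702))
tinB (np.float32(289.4375), np.float32(288.1875)) 10.85 [0.4183 0.1134 0.042 ] (array([0.4182, 0.1137, 0.0386]), np.float64(0.00019905978948596133))
[[ 0.9269  0.3754 -0.0007]
 [ 0.3754 -0.9269  0.0016]
 [-0.0001 -0.0017 -1.    ]] q1.. yaw x 22.05069973247638
br0 back [ 0.5111 -0.1738]
b0 [ 0.4838 -0.1713]
br1 [ 0.5374 -0.4119]
br1 [ 0.4775 -0.4113]
b0 plate top [ 0.5519 -0.1773  0.09  ] b1 [ 0.5589 -0.4122  0.09  ]
```

Run:
```python
from h import *
np.set_printoptions(suppress=True,precision=4)
t=cv2.imread('pics/top0.png')
print("disc",tri(cr(117,421),sr(403,520)),"bar top",tri(cr(107,414),sr(406,470)))
print("outer ring",tri(cr(116,421),sr(405,522)))
for z in(.03,.05,.06): print(z,plane("top",cr(117,421),z),plane("top",cr(107,414),z))
c=cv2.resize(t[220:252,218:250],(576,576),interpolation=cv2.INTER_CUBIC);cv2.imwrite('pics/c3.png',cv2.convertScaleAbs(c,alpha=1.8))
# bar edges: white line pixels
# tray-based bracket estimates: tray centre at -75 from origin; z .012 rim
for nm,tc,a,b in[("b0",(.4189,-.1669),(394,397,256),(392,396,270)),("b1",(.4241,-.4112),(481,485,248),(481,485,270))]:
    p=plane("top",((a[0]+a[1])/2,a[2]),.05);print(nm,p)
```

```text
disc (array([0.5649, 0.2749, 0.0249]), np.float64(0.001506334888753806)) bar top (array([0.5639, 0.2743, 0.0628]), np.float64(0.00031742956783196747))
outer ring (array([0.5643, 0.2757, 0.0241]), np.float64(0.0004586809402081117))
0.03 [0.5633 0.2738 0.03  ] [0.5681 0.281  0.03  ]
0.05 [0.5609 0.2698 0.05  ] [0.5656 0.2769 0.05  ]
0.06 [0.5598 0.2678 0.06  ] [0.5644 0.2749 0.06  ]
b0 [ 0.5111 -0.1738  0.05  ]
b1 [ 0.5374 -0.4119  0.05  ]
```

View pics/c3.png

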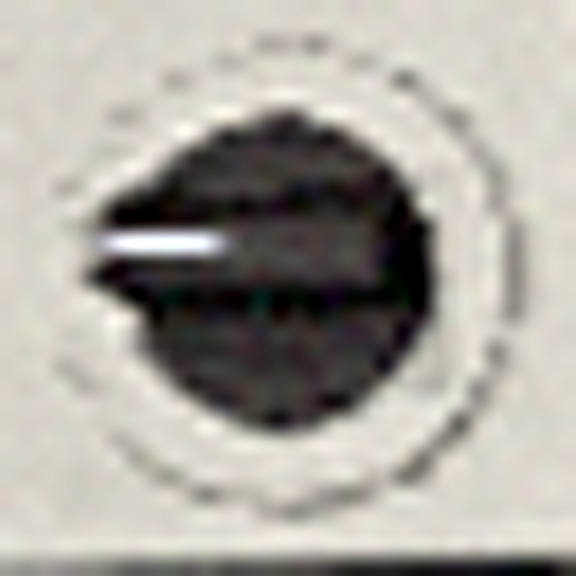

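```bash
cat >> h.py <<'E'
def Rd(yaw): return Ro.from_euler('z',yaw,degrees=True)*Ro.from_matrix(np.diag([1.,-1,-1]))
def plan(wps,p0=None,r0=None,step=.045,ang=8):
    s=ctrl.get_state();p=np.array(s['position'] if p0 is None else p0);r=Ro.from_rotvec(s['tool_rot']) if r0 is None else r0
    rows=[];cp,cr_=p,r
    for q,y,*k in wps:
        st=k[0] if k else step
        q=np.array(q,float);R=Rd(y);d=(cr_.inv()*R).as_rotvec();n=max(1,int(np.ceil(max(np.linalg.norm(q-cp)/st,np.degrees(np.linalg.norm(d))/ang))))
        for i in range(1,n+1): rows.append((cp+(q-cp)*i/n,cr_*Ro.from_rotvec(d*i/n)))
        cp,cr_=q,R
    for i in range(0,len(rows),5):
        out=[]
        for q,R in rows[i:i+5]:
            tr=(r.inv().apply(q-p)).round(3);tu=np.degrees((r.inv()*R).as_rotvec()).round(1)
            out.append('{"travel":%s,"turn":%s}'%((tr+0).tolist(),(tu+0).tolist()))
        print('['+','.join(out)+']');p=p+r.apply(tr);r=r*Ro.from_rotvec(np.radians(tu))
    print('end',p.round(4),r.as_rotvec().round(4))
def st():
    s=ctrl.get_state();R=Ro.from_rotvec(s['tool_rot']).as_matrix()
    print('t',round(s['time'],1),'pos',s['position'].round(4),'yaw',np.degrees(np.arctan2(R[1,0],R[0,0])).round(2),'zdir',R[:,2].round(3),'F',s['ft_force'].round(1),'w',round(s['grip_width'],3),'gf',round(s['grip_force'],1),'q7',s['joint_positions'][6].round(2));return s
E
python3 - <<'E'
from h import *
plan([((.46,-.42,.24),40),((.565,0.05,.22),65),((.565,.275,.15),90),((.565,.275,.10),90)])
E
```

```text
[{"travel":[0.038, -0.013, 0.0],"turn":[0.0, 0.0, -2.6]},{"travel":[0.077, -0.025, 0.0],"turn":[0.0, 0.0, -5.1]},{"travel":[0.115, -0.038, 0.0],"turn":[0.0, 0.0, -7.7]},{"travel":[0.154, -0.05, 0.0],"turn":[-0.1, 0.0, -10.3]},{"travel":[0.192, -0.063, 0.0],"turn":[-0.1, 0.0, -12.8]}]
[{"travel":[0.04, -0.003, 0.0],"turn":[0.0, 0.0, -2.6]},{"travel":[0.08, -0.007, 0.0],"turn":[0.0, 0.0, -5.1]},{"travel":[0.113, -0.037, 0.002],"turn":[0.0, 0.0, -7.4]},{"travel":[0.145, -0.066, 0.004],"turn":[0.0, 0.0, -9.7]},{"travel":[0.177, -0.096, 0.006],"turn":[0.0, 0.0, -12.0]}]
[{"travel":[0.038, -0.022, 0.002],"turn":[0.0, 0.0, -2.2]},{"travel":[0.075, -0.044, 0.003],"turn":[0.0, 0.0, -4.5]},{"travel":[0.113, -0.067, 0.005],"turn":[0.0, 0.0, -6.8]},{"travel":[0.151, -0.089, 0.007],"turn":[0.0, 0.0, -9.1]},{"travel":[0.188, -0.111, 0.009],"turn":[0.0, 0.0, -11.3]}]
[{"travel":[0.042, -0.014, 0.002],"turn":[0.0, 0.0, -2.3]},{"travel":[0.083, -0.029, 0.004],"turn":[0.0, 0.0, -4.6]},{"travel":[0.124, -0.043, 0.005],"turn":[0.0, 0.0, -6.8]},{"travel":[0.156, -0.063, 0.017],"turn":[0.0, 0.0, -11.0]},{"travel":[0.188, -0.083, 0.029],"turn":[0.0, 0.0, -15.2]}]
[{"travel":[0.036, -0.011, 0.011],"turn":[0.0, 0.0, -4.1]},{"travel":[0.072, -0.021, 0.023],"turn":[0.0, 0.0, -8.3]},{"travel":[0.108, -0.032, 0.035],"turn":[0.0, 0.0, -12.5]},{"travel":[0.144, -0.043, 0.046],"turn":[0.0, 0.0, -16.6]},{"travel":[0.144, -0.043, 0.071],"turn":[0.0, 0.0, -16.6]}]
[{"travel":[0.0, 0.0, 0.025],"turn":[0.0, 0.0, 0.0]}]
end [0.5649 0.2752 0.1004] [2.2224e+00 2.2204e+00 1.0000e-04]
```

>>> {"name": "step_arm", "arguments": {
  "commands": [
    {"travel":[0.038,-0.013,0],"turn":[0,0,-2.6]},
    {"travel":[0.077,-0.025,0],"turn":[0,0,-5.1]},
    {"travel":[0.115,-0.038,0],"turn":[0,0,-7.7]},
    {"travel":[0.154,-0.05,0],"turn":[-0.1,0,-10.3]},
    {"travel":[0.192,-0.063,0],"turn":[-0.1,0,-12.8]}
  ],
  "gripper": 1
}}

```text
time: 0.6
position: [0.3993, -0.4706, 0.2408]
tool_rot: [2.995, 0.943, 0.0]
ft_force: [0.6, 0.1, -0.2]
grip_width: 0.998
grip_force: 0.0
```

>>> {"name": "step_arm", "arguments": {
  "commands": [
    {"travel":[0.04,-0.003,0],"turn":[0,0,-2.6]},
    {"travel":[0.08,-0.007,0],"turn":[0,0,-5.1]},
    {"travel":[0.113,-0.037,0.002],"turn":[0,0,-7.4]},
    {"travel":[0.145,-0.066,0.004],"turn":[0,0,-9.7]},
    {"travel":[0.177,-0.096,0.006],"turn":[0,0,-12]}
  ]
}}

```text
time: 1.1
position: [0.4888, -0.2903, 0.2343]
tool_rot: [2.881, 1.251, -0.001]
ft_force: [0.6, 0.8, -0.3]
grip_width: 0.999
grip_force: 0.0
```

>>> {"name": "step_arm", "arguments": {
  "commands": [
    {"travel":[0.038,-0.022,0.002],"turn":[0,0,-2.2]},
    {"travel":[0.075,-0.044,0.003],"turn":[0,0,-4.5]},
    {"travel":[0.113,-0.067,0.005],"turn":[0,0,-6.8]},
    {"travel":[0.151,-0.089,0.007],"turn":[0,0,-9.1]},
    {"travel":[0.188,-0.111,0.009],"turn":[0,0,-11.3]}
  ]
}}

```text
time: 1.6
position: [0.5362, -0.0772, 0.2254]
tool_rot: [2.743, 1.528, -0.001]
ft_force: [0.3, -0.3, -0.4]
grip_width: 0.994
grip_force: 0.0
```

>>> {"name": "step_arm", "arguments": {
  "commands": [
    {"travel":[0.042,-0.014,0.002],"turn":[0,0,-2.3]},
    {"travel":[0.083,-0.029,0.004],"turn":[0,0,-4.6]},
    {"travel":[0.124,-0.043,0.005],"turn":[0,0,-6.8]},
    {"travel":[0.156,-0.063,0.017],"turn":[0,0,-11]},
    {"travel":[0.188,-0.083,0.029],"turn":[0,0,-15.2]}
  ]
}}

```text
time: 2.1
position: [0.565, 0.1261, 0.196]
tool_rot: [2.515, 1.879, -0.0]
ft_force: [0.1, -0.4, -0.8]
grip_width: 0.997
grip_force: 0.0
```

>>> {"name": "step_arm", "arguments": {
  "commands": [
    {"travel":[0.036,-0.011,0.011],"turn":[0,0,-4.1]},
    {"travel":[0.072,-0.021,0.023],"turn":[0,0,-8.3]},
    {"travel":[0.108,-0.032,0.035],"turn":[0,0,-12.5]},
    {"travel":[0.144,-0.043,0.046],"turn":[0,0,-16.6]},
    {"travel":[0.144,-0.043,0.071],"turn":[0,0,-16.6]}
  ]
}}

```text
time: 2.6
position: [0.5636, 0.2828, 0.1263]
tool_rot: [-2.21, -2.23, -0.009]
ft_force: [-0.1, 1.2, 0.5]
grip_width: 1.006
grip_force: 0.0
```

Run:
```python
from h import *
s=st();print(s['joint_positions'].round(2))
plan([((.565,.275,.057),90,.02)])
```

```text
t 2.6 pos [0.5636 0.2828 0.1263] yaw 90.52 zdir [ 0.002  0.005 -1.   ] F [-0.1  1.2  0.5] w 1.006 gf 0.0 q7 -0.73
[ 0.08  0.46 -0.75  1.62  0.33  1.19 -0.73]
[{"travel":[-0.002, 0.0, 0.017],"turn":[0.0, -0.1, 0.1]},{"travel":[-0.004, 0.001, 0.035],"turn":[0.1, -0.1, 0.3]},{"travel":[-0.006, 0.001, 0.052],"turn":[0.1, -0.2, 0.4]},{"travel":[-0.008, 0.001, 0.069],"turn":[0.1, -0.3, 0.5]}]
end [0.5648 0.2752 0.0573] [2.2206e+00 2.2214e+00 8.0000e-04]
```

>>> {"name": "step_arm", "arguments": {
  "commands": [
    {"travel":[0,0,0.02],"turn":[0,0,0]},
    {"travel":[0,0,0.035],"turn":[0,0,0]},
    {"travel":[0,0,0.05],"turn":[0,0,0]},
    {"travel":[0,0,0.068],"turn":[0,0,0]},
    {"travel":[0,0,0.068],"turn":[0,0,0]}
  ],
  "gripper": 1
}}

```text
time: 3.1
position: [0.5638, 0.273, 0.0544]
tool_rot: [2.223, 2.22, -0.008]
ft_force: [0.1, -0.3, -0.3]
grip_width: 1.003
grip_force: 0.0
```

>>> {"name": "step_arm", "arguments": {
  "commands": [
    {"travel":[0,0,0],"turn":[0,0,0]},
    {"travel":[0,0,0],"turn":[0,0,0]},
    {"travel":[0,0,0],"turn":[0,0,0]},
    {"travel":[0,0,0],"turn":[0,0,0]},
    {"travel":[0,0,0],"turn":[0,0,0]}
  ],
  "gripper": 0,
  "force": 20
}}

```text
time: 3.6
position: [0.5655, 0.2745, 0.0577]
tool_rot: [2.221, 2.219, 0.0]
ft_force: [0.6, -0.7, 0.3]
grip_width: 0.632
grip_force: 0.0
```

>>> {"name": "step_arm", "arguments": {
  "commands": [
    {"travel":[0,0,0],"turn":[0,0,0]},
    {"travel":[0,0,0],"turn":[0,0,0]},
    {"travel":[0,0,0],"turn":[0,0,0]}
  ]
}}

```text
time: 3.9
position: [0.5652, 0.2744, 0.0572]
tool_rot: [2.221, 2.219, -0.001]
ft_force: [-0.4, -0.7, -0.2]
grip_width: 0.354
grip_force: 0.0
```

Run:
```python
from h import *
s=st();print(s['joint_positions'].round(2),s['torque'].round(2))
```

```text
t 3.9 pos [0.5652 0.2744 0.0572] yaw 89.95 zdir [ 0.001 -0.002 -1.   ] F [-0.4 -0.7 -0.2] w 0.354 gf 0.0 q7 -0.77
[ 0.06  0.53 -0.71  1.68  0.39  1.08 -0.77] [-0.04 -0.1   0.01]
```

>>> {"name": "step_arm", "arguments": {
  "commands": [
    {"travel":[0,0,0],"turn":[0,0,0]},
    {"travel":[0,0,0],"turn":[0,0,0]},
    {"travel":[0,0,0],"turn":[0,0,0]},
    {"travel":[0,0,0],"turn":[0,0,0]},
    {"travel":[0,0,0],"turn":[0,0,0]}
  ],
  "force": 35,
  "gripper": 0
}}

```text
time: 4.4
position: [0.5638, 0.2745, 0.0571]
tool_rot: [2.222, 2.22, -0.005]
ft_force: [-5.5, -1.1, 2.8]
grip_width: 0.161
grip_force: 35.0
```

>>> {"name": "step_arm", "arguments": {
  "commands": [
    {"travel":[0,0,0],"turn":[0,0,6]},
    {"travel":[0,0,0],"turn":[0,0,13]},
    {"travel":[0,0,0],"turn":[0,0,20]},
    {"travel":[0,0,0],"turn":[0,0,27]},
    {"travel":[0,0,0],"turn":[0,0,34]}
  ]
}}

```text
time: 4.9
position: [0.5632, 0.2747, 0.0571]
tool_rot: [2.776, 1.468, -0.006]
ft_force: [-7.3, -1.7, 4.6]
grip_width: 0.158
grip_force: 35.0
```

Run:
```python
from h import *
s=st();print(s['joint_positions'].round(2),s['torque'].round(2))
```

```text
t 4.9 pos [0.5632 0.2747 0.0571] yaw 55.73 zdir [-0.003 -0.003 -1.   ] F [-7.3 -1.7  4.6] w 0.158 gf 35.0 q7 -1.32
[-0.02  0.49 -0.6   1.69  0.31  1.06 -1.32] [-0.22  1.54  0.08]
```

>>> {"name": "step_arm", "arguments": {
  "commands": [
    {"travel":[0,0,0],"turn":[0,0,7]},
    {"travel":[0,0,0],"turn":[0,0,14]},
    {"travel":[0,0,0],"turn":[0,0,21]},
    {"travel":[0,0,0],"turn":[0,0,28]},
    {"travel":[0,0,0],"turn":[0,0,34]}
  ]
}}

```text
time: 5.4
position: [0.5628, 0.2752, 0.0571]
tool_rot: [3.084, 0.593, -0.006]
ft_force: [-7.1, -0.9, 5.2]
grip_width: 0.162
grip_force: 35.0
```

>>> {"name": "step_arm", "arguments": {
  "commands": [
    {"travel":[0,0,0],"turn":[0,0,6]},
    {"travel":[0,0,0],"turn":[0,0,12]},
    {"travel":[0,0,0],"turn":[0,0,18]},
    {"travel":[0,0,0],"turn":[0,0,23]},
    {"travel":[0,0,0],"turn":[0,0,23]}
  ]
}}

```text
time: 5.9
position: [0.5627, 0.2756, 0.0571]
tool_rot: [3.14, -0.029, -0.005]
ft_force: [-7.6, 0.4, 5.4]
grip_width: 0.159
grip_force: 35.0
```

Run:
```python
from h import *
s=st();print(s['joint_positions'].round(2),s['torque'].round(2))
t=ctrl.get_image('top')[:,:,::-1];cv2.imwrite('pics/t2.png',t)
s_=ctrl.get_image('side')[:,:,::-1];cv2.imwrite('pics/s2.png',s_)
cv2.imwrite('pics/c4.png',np.hstack([cv2.resize(t[180:256,206:256],(400,600),interpolation=cv2.INTER_CUBIC),cv2.resize(s_[300:345,235:265+5],(400,600),interpolation=cv2.INTER_CUBIC)]))
```

```text
t 5.9 pos [0.5627 0.2756 0.0571] yaw -1.07 zdir [-0.003 -0.002 -1.   ] F [-7.6  0.4  5.4] w 0.159 gf 35.0 q7 -2.24
[-0.17  0.46 -0.41  1.69  0.21  1.04 -2.24] [ 0.17  1.76 -0.1 ]
```

View pics/c4.png

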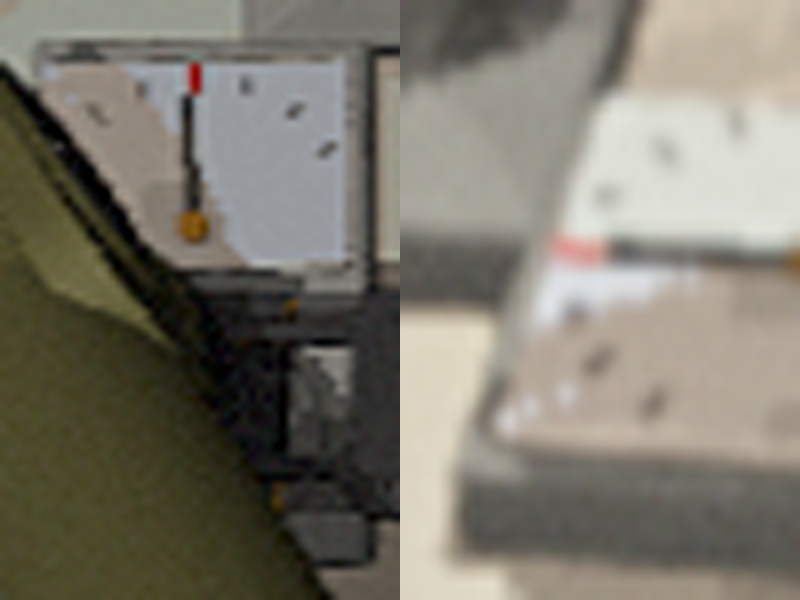

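Pointer tip at crop (187,98), red mark at (195,80), pivot at (194,226), so it still needs about 3° of pointer, or roughly 7° of knob.

>>> {"name": "step_arm", "arguments": {
  "commands": [
    {"travel":[0,0,0],"turn":[0,0,4]},
    {"travel":[0,0,0],"turn":[0,0,7]},
    {"travel":[0,0,0],"turn":[0,0,7]},
    {"travel":[0,0,0],"turn":[0,0,7]}
  ]
}}

```text
time: 6.4
position: [0.5627, 0.2758, 0.0571]
tool_rot: [3.133, -0.218, -0.005]
ft_force: [-7.9, 0.7, 4.6]
grip_width: 0.157
grip_force: 35.0
```

```bash
cat > ptr.py <<'E'
from h import *
def meas(t,verbose=True):
    h=cv2.cvtColor(np.ascontiguousarray(t),cv2.COLOR_BGR2HSV);x0,y0,x1,y1=213,187,249,215
    c=h[y0:y1,x0:x1].astype(int);H,S,V=c[...,0],c[...,1],c[...,2]
    red=((H<6)|(H>172))&(S>130); piv=(H>8)&(H<25)&(S>140)
    yy,xx=np.mgrid[y0:y1,x0:x1]
    rc=(xx[red].mean(),yy[red].mean());pc=(xx[piv].mean(),yy[piv].mean())
    # pointer: darkness-weighted centroid per row, near line pivot->tip
    P=[]
    for y in range(int(round(rc[1]))+4,int(round(pc[1]))-4):
        v=V[y-y0]; w=np.clip(np.median(v)-25-v,0,None).astype(float);m=abs(np.arange(x0,x1)-pc[0])<9;w*=m
        if w.sum()>20: P.append(((w*np.arange(x0,x1)).sum()/w.sum(),y))
    a=plane('top',rc,.023)[:2];b=plane('top',pc,.027)[:2]
    Q=np.array([plane('top',p,.025)[:2] for p in P]);k=np.polyfit(Q[:,0],Q[:,1],1)
    print('red',np.round(a,4),'piv',np.round(b,4),'n',len(Q),'red dir deg',np.degrees(np.arctan2(*(a-b)[::-1])).round(2),'pointer deg',np.degrees(np.arctan(k[0])).round(2))
    # vs pivot
    print('pt from pivot',np.degrees(np.arctan2(Q[:3,1].mean()-b[1],Q[:3,0].mean()-b[0])).round(2))
E
python3 - <<'E'
from ptr import *
st()
meas(cv2.imread('pics/t2.png'))
t=ctrl.get_image('top')[:,:,::-1];cv2.imwrite('pics/t3.png',t);meas(t)
E
```

```text
t 6.4 pos [0.5627 0.2758 0.0571] yaw -7.98 zdir [-0.003 -0.001 -1.   ] F [-7.9  0.7  4.6] w 0.157 gf 35.0 q7 -2.35
red [0.693  0.2914] piv [0.639  0.2988] n 10 red dir deg -7.81 pointer deg -11.94
pt from pivot -3.7
red [0.6846 0.3062] piv [0.6356 0.2963] n 9 red dir deg 11.44 pointer deg -24.74
pt from pivot -9.25
```

>>> {"name": "step_arm", "arguments": {
  "commands": [
    {"travel":[0,0,0],"turn":[0,0,0]},
    {"travel":[0,0,0],"turn":[0,0,0]},
    {"travel":[0,0,0],"turn":[0,0,0]},
    {"travel":[0,0,0],"turn":[0,0,0]},
    {"travel":[0,0,0],"turn":[0,0,0]}
  ],
  "gripper": 0.8
}}

```text
time: 6.95
position: [0.5655, 0.2743, 0.0572]
tool_rot: [3.132, -0.221, 0.002]
ft_force: [0.2, -0.5, -0.7]
grip_width: 0.527
grip_force: 0.0
```

>>> {"name": "step_arm", "arguments": {
  "commands": [
    {"travel":[0,0,-0.02],"turn":[0,0,0]},
    {"travel":[0,0,-0.06],"turn":[0,0,0]},
    {"travel":[0,0,-0.1],"turn":[0,0,0]},
    {"travel":[0,0.02,-0.14],"turn":[0,0,0]},
    {"travel":[0,0.065,-0.15],"turn":[0,0,0]}
  ]
}}

```text
time: 7.45
position: [0.5575, 0.2157, 0.2129]
tool_rot: [-3.129, 0.209, -0.014]
ft_force: [1.1, -0.3, 0.6]
grip_width: 0.793
grip_force: 0.0
```

>>> {"name": "step_arm", "arguments": {
  "commands": [
    {"travel":[-0.01,0.045,0],"turn":[0,0,-2]},
    {"travel":[-0.02,0.09,0],"turn":[0,0,-4]},
    {"travel":[-0.03,0.135,0],"turn":[0,0,-6]},
    {"travel":[-0.04,0.18,0],"turn":[0,0,-8]},
    {"travel":[-0.05,0.225,0],"turn":[0,0,-8]}
  ]
}}

```text
time: 7.95
position: [0.4742, -0.0072, 0.2079]
tool_rot: [3.14, -0.0, 0.003]
ft_force: [1.0, -0.5, -0.2]
grip_width: 0.803
grip_force: 0.0
```

Run:
```python
from ptr import *
st()
t=ctrl.get_image('top')[:,:,::-1];cv2.imwrite('pics/t4.png',t);meas(t)
s=ctrl.get_image('side')[:,:,::-1];cv2.imwrite('pics/s4.png',s)
cv2.imwrite('pics/c5.png',np.vstack([cv2.resize(t[135:215,206:366],(800,400),interpolation=cv2.INTER_CUBIC),cv2.resize(t[184:212,206:262],(400,200),interpolation=cv2.INTER_CUBIC).repeat(2,1)[:,:800]]))
```

```text
t 8.0 pos [ 0.4742 -0.0072  0.2079] yaw -0.01 zdir [ 0.002 -0.002 -1.   ] F [ 1.  -0.5 -0.2] w 0.803 gf 0.0 q7 -1.61
red [0.693  0.2914] piv [0.6408 0.287 ] n 10 red dir deg 4.79 pointer deg 2.33
pt from pivot 5.97
```

View pics/c5.png

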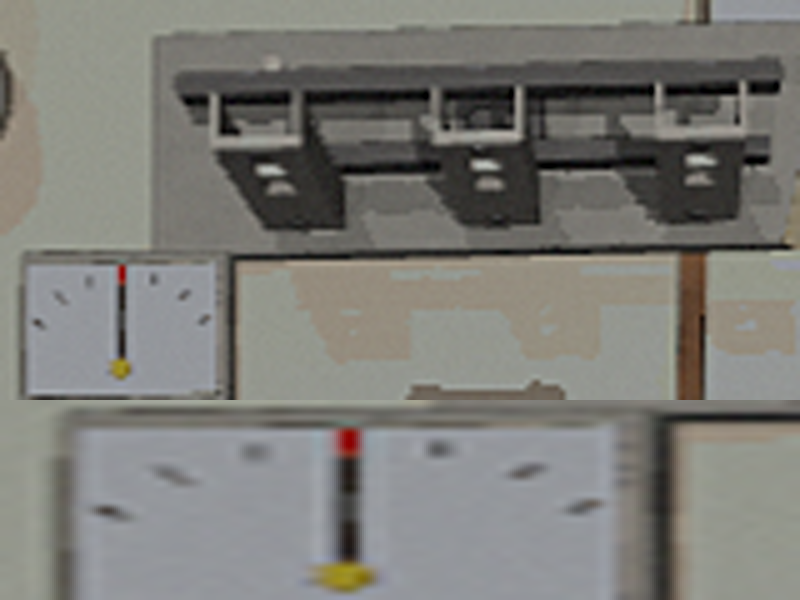

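The pointer now stands on the red mark: red at (122,275), tip at (121.5,288), pivot at (120.5,369), so the line at 2.3° matches the stand's yaw. Next I'll measure the upright tops and the brackets precisely.

Run:
```python
from h import *
np.set_printoptions(suppress=True,precision=4)
t=cv2.imread('pics/t4.png');s=cv2.imread('pics/s4.png')
f=8;g=cv2.cvtColor(t,cv2.COLOR_BGR2GRAY);G=cv2.resize(g,None,fx=f,fy=f,interpolation=cv2.INTER_CUBIC).astype(float)
def F(u): return (np.asarray(u)+.5)/f-.5
pts=[]
for xl,xr,yr in[(213,303,149),(432,524,142),(656,747,137)]:
    xl,xr,yr=[v/5 for v in(xl,xr,yr)];xl+=206;xr+=206;yr+=135
    a=int((xl+3)*f);b=int((xr-3)*f);r0=int((yr-4)*f);r1=int((yr+4)*f)
    col=G[r0:r1,a:b].mean(1);d=np.gradient(cv2.GaussianBlur(col[:,None],(1,5),0)[:,0]);e=r0+np.argmin(d)
    row=G[e-8:e-2].mean(0);
    L=int((xl-3)*f)+np.argmax(np.gradient(row[int((xl-3)*f):int((xl+3)*f)]));Rr=int((xr-3)*f)+np.argmin(np.gradient(row[int((xr-3)*f):int((xr+3)*f)]))
    pl=plane('top',(F(L),F(e)),.222);pr=plane('top',(F(Rr),F(e)),.222);print('upr',F(L),F(Rr),F(e),pl[:2],pr[:2],'w',np.linalg.norm(pl-pr));pts.append((pl+pr)/2)
pts=np.array(pts);k=np.polyfit(pts[:,1],pts[:,0],1);print('centres',pts[:,:2],'yaw',-np.degrees(np.arctan(k[0])), 'spacing',np.linalg.norm(np.diff(pts,axis=0),axis=1))
# brackets
hs=cv2.cvtColor(t,cv2.COLOR_BGR2HSV);b=cv2.inRange(hs,(100,110,40),(120,255,255))
for nm,x0 in(("b0",365),("b1",455)):
    w=np.zeros_like(b);w[225:320,x0:x0+50]=b[225:320,x0:x0+50];ys,xs=np.nonzero(w)
    W=[plane('top',(xs[ys==y].mean(),y),.05)[:2] for y in range(246,268)]
    W=np.array(W);kk=np.polyfit(W[:,0],W[:,1],1);print(nm,'web line: yaw',np.degrees(np.arctan(kk[0])),'y at x=.49',np.polyval(kk,.49),'resid',np.std(W[:,1]-np.polyval(kk,W[:,0])))
    tr=w.copy();tr[:276]=0;c=cv2.convexHull(cv2.findNonZero(tr));m=cv2.minAreaRect(c);print(' rows',ys.min(),ys.max(),'front edge',plane('top',(m[0][0],ys.max()+.3),.01)[:2],'plate rear top row',plane('top',(xs[ys==ys.min()].mean(),ys.min()-.3),.09)[:2])
    # tray row where wide starts
    wide=[y for y in range(225,320) if (ys==y).any() and np.ptp(xs[ys==y])>25];print(' tray rows',wide[0],wide[-1],plane('top',(m[0][0],wide[0]-.5),.012)[:2],plane('top',(m[0][0],wide[-1]+.5),.012)[:2])
bs=cv2.inRange(cv2.cvtColor(s,cv2.COLOR_BGR2HSV),(100,110,40),(120,255,255));print(blobs(bs,20))
cv2.imwrite('pics/c6.png',np.hstack([cv2.resize(s[180:280,310:410],(400,400),interpolation=cv2.INTER_CUBIC),cv2.resize(s[190:290,220:320],(400,400),interpolation=cv2.INTER_CUBIC)]))
```

```text
upr 247.6875 265.9375 163.9375 [0.7171 0.2084] [0.7177 0.1633] w 0.045072004239166734
upr 291.9375 309.9375 163.0625 [0.7209 0.0993] [0.7216 0.0551] w 0.04425614935603371
upr 336.9375 354.5625 162.0625 [ 0.7251 -0.0111] [ 0.7258 -0.0543] w 0.04320461240608311
centres [[ 0.7174  0.1859]
 [ 0.7212  0.0772]
 [ 0.7255 -0.0327]] yaw 2.1110792144562587 spacing [0.1087 0.11  ]
b0 web line: yaw -5.235609233029648 y at x=.49 -0.17199372189443812 resid 0.0004681306047846548
 rows 238 312 front edge [ 0.358  -0.1665] plate rear top row [ 0.5566 -0.172 ]
 tray rows 276 309 [ 0.4597 -0.1654] [ 0.3657 -0.1662]
b1 web line: yaw -0.5216813769665533 y at x=.49 -0.4114446398321443 resid 1.8749141721782507e-06
 rows 237 310 front edge [ 0.3681 -0.4114] plate rear top row [ 0.5636 -0.4069]
 tray rows 275 309 [ 0.4671 -0.4115] [ 0.3704 -0.4109]
[([336.9, 216.4], [330, 210, 14, 13, 127]), ([353.0, 218.8], [350, 212, 8, 16, 68]), ([343.7, 245.3], [325, 226, 57, 35, 414])]
```

View pics/c6.png

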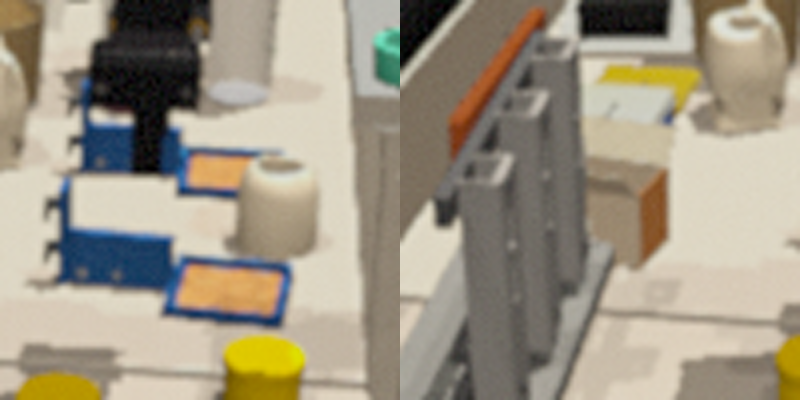

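Run:
```python
from h import *
np.set_printoptions(suppress=True,precision=4)
st()
q=lambda x,y,ox,oy:((x+.5)/4+ox-.5,(y+.5)/4+oy-.5)
print('upr top',tri((247.7,163.9),q(507,183,220-100,190)),tri((247.7,163.9),q(497,182,120,190)))
print('b0 plate top',tri((398.5,239.5),q(66,181,310,180)))
print('b0 web/tray: front-left tray corner',tri((372.5,309.5),q(290,262,310,180)),proj('top',(.4865,-.1717,.05)))
print('box',plane('top',(375,197),.05),plane('top',(370,133),.1))
plan([((.4865,-.1717,.12),-5),((.4865,-.1717,.033),-5,.03)])
```

```text
t 8.1 pos [ 0.4731 -0.0126  0.2077] yaw -0.65 zdir [ 0.    -0.005 -1.   ] F [-0.1  0.6  1.2] w 0.804 gf 0.0 q7 -1.61
upr top (array([0.7149, 0.2079, 0.2218]), np.float64(0.0032337780792274775)) (array([0.7181, 0.2086, 0.2218]), np.float64(0.0011925737403189367))
b0 plate top (array([ 0.5521, -0.1772,  0.0913]), np.float64(0.0004912699180140221))
b0 web/tray: front-left tray corner (array([ 0.3651, -0.1124,  0.0601]), np.float64(0.0005049997158546191)) [394.6579 265.0219]
box [ 0.6731 -0.1162  0.05  ] [ 0.8386 -0.0977  0.1   ]
[{"travel":[0.003, 0.032, 0.018],"turn":[0.1, 0.0, 0.9]},{"travel":[0.006, 0.063, 0.035],"turn":[0.1, 0.0, 1.7]},{"travel":[0.009, 0.095, 0.053],"turn":[0.2, 0.0, 2.6]},{"travel":[0.012, 0.127, 0.071],"turn":[0.2, 0.0, 3.5]},{"travel":[0.015, 0.159, 0.088],"turn":[0.3, 0.0, 4.4]}]
[{"travel":[0.0, 0.0, 0.029],"turn":[0.0, 0.0, 0.0]},{"travel":[0.0, 0.0, 0.058],"turn":[0.0, 0.0, 0.0]},{"travel":[0.0, 0.0, 0.087],"turn":[0.0, 0.0, 0.0]}]
end [ 0.4864 -0.1722  0.0335] [-3.1383  0.1383 -0.0009]
```

>>> {"name": "step_arm", "arguments": {
  "commands": [
    {"travel":[0.003,0.033,0.017],"turn":[0,0,1]},
    {"travel":[0.006,0.067,0.035],"turn":[0,0,2]},
    {"travel":[0.009,0.1,0.052],"turn":[0,0,3]},
    {"travel":[0.011,0.134,0.07],"turn":[0,0,4]},
    {"travel":[0.011,0.167,0.087],"turn":[0,0,5]}
  ],
  "gripper": 0.6
}}

```text
time: 8.55
position: [0.4864, -0.1737, 0.1203]
tool_rot: [3.137, -0.139, 0.003]
ft_force: [0.5, -0.1, -0.7]
grip_width: 0.606
grip_force: 0.0
```

>>> {"name": "step_arm", "arguments": {
  "commands": [
    {"travel":[0,0,0],"turn":[0,0,0]},
    {"travel":[0,0,0.03],"turn":[0,0,0]},
    {"travel":[0,0,0.06],"turn":[0,0,0]},
    {"travel":[0,0,0.087],"turn":[0,0,0]},
    {"travel":[0,0,0.087],"turn":[0,0,0]}
  ]
}}

```text
time: 9.05
position: [0.4834, -0.1708, 0.0307]
tool_rot: [-3.138, 0.137, 0.009]
ft_force: [-1.0, -0.3, 0.3]
grip_width: 0.603
grip_force: 0.0
```

>>> {"name": "step_arm", "arguments": {
  "commands": [
    {"travel":[0,0,0],"turn":[0,0,0]},
    {"travel":[0,0,0],"turn":[0,0,0]},
    {"travel":[0,0,0],"turn":[0,0,0]},
    {"travel":[0,0,0],"turn":[0,0,0]},
    {"travel":[0,0,0],"turn":[0,0,0]}
  ],
  "gripper": 0,
  "force": 40
}}

```text
time: 9.55
position: [0.4864, -0.1729, 0.0346]
tool_rot: [3.137, -0.139, 0.003]
ft_force: [0.3, 0.3, 1.2]
grip_width: 0.232
grip_force: 0.0
```

>>> {"name": "step_arm", "arguments": {
  "commands": [
    {"travel":[0,0,0],"turn":[0,0,0]},
    {"travel":[0,0,0],"turn":[0,0,0]},
    {"travel":[0,0,0],"turn":[0,0,0]}
  ]
}}

```text
time: 9.85
position: [0.4861, -0.1729, 0.0342]
tool_rot: [3.137, -0.138, 0.002]
ft_force: [-1.1, -0.4, 3.0]
grip_width: 0.132
grip_force: 40.0
```

Run:
```python
from h import *
st()
```

```text
t 9.8 pos [ 0.4861 -0.1729  0.0342] yaw -5.05 zdir [ 0.001 -0.002 -1.   ] F [-1.1 -0.4  3. ] w 0.132 gf 40.0 q7 -1.39
```

Run:
```python
from h import *
plan([((.486,-.172,.09),-5,.03),((.5,-.12,.22),-3),((.60,.182,.22),2.2,.04),((.605,.182,.149),2.2,.03)],p0=(.4862,-.1722,.033),r0=Rd(-5))
```

```text
[{"travel":[0.0, 0.0, -0.029],"turn":[0.0, 0.0, 0.0]},{"travel":[0.0, 0.0, -0.057],"turn":[0.0, 0.0, 0.0]},{"travel":[0.002, -0.013, -0.09],"turn":[0.0, 0.0, -0.5]},{"travel":[0.004, -0.027, -0.122],"turn":[0.0, 0.0, -1.0]},{"travel":[0.007, -0.04, -0.155],"turn":[0.0, 0.0, -1.5]}]
[{"travel":[0.003, -0.013, -0.032],"turn":[0.0, 0.0, -0.5]},{"travel":[0.013, -0.052, -0.032],"turn":[0.0, 0.0, -1.2]},{"travel":[0.023, -0.09, -0.032],"turn":[0.0, 0.0, -1.8]},{"travel":[0.033, -0.128, -0.032],"turn":[0.0, 0.0, -2.5]},{"travel":[0.043, -0.167, -0.032],"turn":[0.0, 0.0, -3.1]}]
[{"travel":[0.012, -0.038, 0.0],"turn":[0.0, 0.0, -0.7]},{"travel":[0.025, -0.076, 0.0],"turn":[0.0, 0.0, -1.3]},{"travel":[0.037, -0.113, 0.0],"turn":[0.0, 0.0, -2.0]},{"travel":[0.049, -0.151, 0.0],"turn":[0.0, 0.0, -2.6]},{"travel":[0.051, -0.151, 0.024],"turn":[0.0, 0.0, -2.6]}]
[{"travel":[0.002, 0.0, 0.023],"turn":[0.0, 0.0, 0.0]},{"travel":[0.003, 0.0, 0.047],"turn":[0.0, 0.0, 0.0]}]
end [0.6048 0.1819 0.149 ] [3.141  0.0603 0.    ]
```

>>> {"name": "step_arm", "arguments": {
  "commands": [
    {"travel":[0,0,-0.029],"turn":[0,0,0]},
    {"travel":[0,0,-0.057],"turn":[0,0,0]},
    {"travel":[0.002,-0.013,-0.09],"turn":[0,0,-0.5]},
    {"travel":[0.004,-0.027,-0.122],"turn":[0,0,-1]},
    {"travel":[0.007,-0.04,-0.155],"turn":[0,0,-1.5]}
  ]
}}

```text
time: 10.35
position: [0.4956, -0.1325, 0.1892]
tool_rot: [3.139, -0.097, -0.001]
ft_force: [0.4, 0.5, -2.1]
grip_width: 0.136
grip_force: 40.0
```

>>> {"name": "step_arm", "arguments": {
  "commands": [
    {"travel":[0.003,-0.013,-0.032],"turn":[0,0,-0.5]},
    {"travel":[0.013,-0.052,-0.032],"turn":[0,0,-1.2]},
    {"travel":[0.023,-0.09,-0.032],"turn":[0,0,-1.8]},
    {"travel":[0.033,-0.128,-0.032],"turn":[0,0,-2.5]},
    {"travel":[0.043,-0.167,-0.032],"turn":[0,0,-3.1]}
  ]
}}

```text
time: 10.85
position: [0.5494, 0.0321, 0.2199]
tool_rot: [3.14, -0.013, -0.0]
ft_force: [1.5, -0.4, -1.8]
grip_width: 0.134
grip_force: 40.0
```

>>> {"name": "step_arm", "arguments": {
  "commands": [
    {"travel":[0.012,-0.038,0],"turn":[0,0,-0.7]},
    {"travel":[0.025,-0.076,0],"turn":[0,0,-1.3]},
    {"travel":[0.037,-0.113,0],"turn":[0,0,-2]},
    {"travel":[0.049,-0.151,0],"turn":[0,0,-2.6]},
    {"travel":[0.051,-0.151,0.024],"turn":[0,0,-2.6]}
  ]
}}

```text
time: 11.35
position: [0.6028, 0.1906, 0.1985]
tool_rot: [-3.135, -0.073, -0.009]
ft_force: [0.7, 1.1, -1.4]
grip_width: 0.135
grip_force: 40.0
```

>>> {"name": "step_arm", "arguments": {
  "commands": [
    {"travel":[0.002,0,0.023],"turn":[0,0,0]},
    {"travel":[0.003,0,0.047],"turn":[0,0,0]},
    {"travel":[0.003,0,0.047],"turn":[0,0,0]},
    {"travel":[0.003,0,0.047],"turn":[0,0,0]},
    {"travel":[0.003,0,0.047],"turn":[0,0,0]}
  ]
}}

```text
time: 11.85
position: [0.6055, 0.1817, 0.1508]
tool_rot: [3.14, 0.059, 0.004]
ft_force: [-0.0, 0.6, -2.0]
grip_width: 0.133
grip_force: 40.0
```

Run:
```python
from h import *
t=ctrl.get_image('top')[:,:,::-1];cv2.imwrite('pics/t5.png',t)
s=ctrl.get_image('side')[:,:,::-1];cv2.imwrite('pics/s5.png',s)
st()
# project expected claw point and seat in both views
for nm,X in(("seat",(.7174,.1865,.166)),("claw",(.6048+.07,.1819+.0027,.149-.034+.066))): print(nm,proj('top',X).round(1),proj('side',X).round(1))
cv2.imwrite('pics/c7.png',np.hstack([cv2.resize(t[150:225,225:275],(400,600),interpolation=cv2.INTER_CUBIC),cv2.resize(s[215:290,225:275],(400,600),interpolation=cv2.INTER_CUBIC)]))
```

```text
t 11.9 pos [0.6057 0.1817 0.1511] yaw 2.14 zdir [ 0.003 -0.001 -1.   ] F [ 0.7 -0.2 -0.6] w 0.129 gf 40.0 q7 -1.97
seat [259.9 169.4] [248.1 251. ]
claw [259.2 184.5] [263.8 246.5]
```

View pics/c7.png

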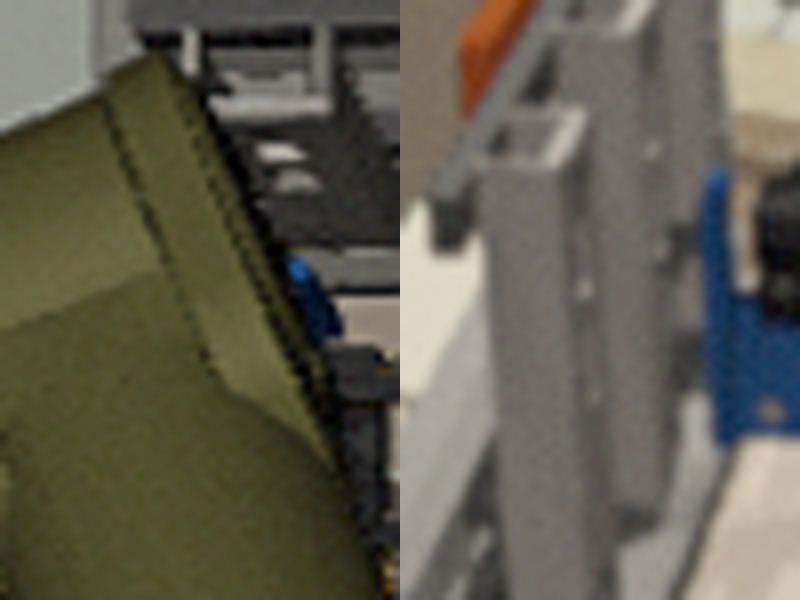

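The slot light patches (260.4,169.1) lie close to the projected seat (259.9,169.4). I'll refine the slots' lateral position from the earlier clear picture.

Run:
```python
from h import *
t=cv2.imread('pics/t4.png');g=cv2.cvtColor(t,cv2.COLOR_BGR2GRAY).astype(float)
for nm,c,(u,v) in(("L",(.7174,.1862),(260,169)),("M",(.7213,.077),(303,168)),("R",(.7254,-.033),(346,167))):
    w=g[v-3:v+6,u-6:u+8];w=np.clip(w-np.median(w)-15,0,None);yy,xx=np.mgrid[v-3:v+6,u-6:u+8]
    out=[]
    for row in range(w.shape[0]):
        if w[row].sum()>60:
            x=(w[row]*xx[row]).sum()/w[row].sum();o,d=ray('top',(x,v-3+row))
            # hit front plane of stand through c with yaw 2.2
            n=np.array([np.cos(.0384),np.sin(.0384),0]);k=n@(np.array([*c,0])-o)/(n@d);P=o+k*d;out.append((v-3+row,x.round(2),P[1].round(4),P[2].round(3)))
    print(nm,out)
```

```text
L [(168, np.float64(259.14), np.float64(0.1862), np.float64(0.181)), (169, np.float64(259.76), np.float64(0.1861), np.float64(0.17)), (171, np.float64(261.3), np.float64(0.1853), np.float64(0.149)), (172, np.float64(261.76), np.float64(0.1857), np.float64(0.138)), (173, np.float64(261.52), np.float64(0.1879), np.float64(0.127))]
M [(167, np.float64(302.21), np.float64(0.0768), np.float64(0.182)), (168, np.float64(302.73), np.float64(0.0762), np.float64(0.172)), (171, np.float64(303.51), np.float64(0.0763), np.float64(0.14)), (172, np.float64(303.57), np.float64(0.0769), np.float64(0.129))]
R [(166, np.float64(345.21), np.float64(-0.0318), np.float64(0.183)), (167, np.float64(345.83), np.float64(-0.0335), np.float64(0.173)), (170, np.float64(344.95), np.float64(-0.0316), np.float64(0.141)), (171, np.float64(345.26), np.float64(-0.0325), np.float64(0.13))]
```

>>> {"name": "step_arm", "arguments": {
  "commands": [
    {"travel":[0.008,0,0.002],"turn":[0,0,0]},
    {"travel":[0.016,0,0.002],"turn":[0,0,0]},
    {"travel":[0.024,0,0.002],"turn":[0,0,0]},
    {"travel":[0.03,0,0.002],"turn":[0,0,0]},
    {"travel":[0.035,0,0.002],"turn":[0,0,0]}
  ]
}}

```text
time: 12.45
position: [0.6405, 0.1827, 0.1472]
tool_rot: [3.14, 0.058, 0.001]
ft_force: [0.4, 0.1, -1.8]
grip_width: 0.134
grip_force: 40.0
```

>>> {"name": "step_arm", "arguments": {
  "commands": [
    {"travel":[0.002,0,0],"turn":[0,0,0]},
    {"travel":[0.004,0,0],"turn":[0,0,0]},
    {"travel":[0.006,0,0],"turn":[0,0,0]},
    {"travel":[0.008,0,0],"turn":[0,0,0]},
    {"travel":[0.008,0,0],"turn":[0,0,0]}
  ]
}}

```text
time: 12.95
position: [0.6468, 0.1832, 0.1473]
tool_rot: [3.139, 0.059, -0.002]
ft_force: [-3.7, -1.6, -1.4]
grip_width: 0.138
grip_force: 40.0
```

Run:
```python
from h import *
st()
```

```text
t 12.9 pos [0.6468 0.1832 0.1473] yaw 2.16 zdir [-0.001 -0.002 -1.   ] F [-3.7 -1.6 -1.4] w 0.138 gf 40.0 q7 -1.96
```

>>> {"name": "step_arm", "arguments": {
  "commands": [
    {"travel":[0.002,0,0],"turn":[0,0,0]},
    {"travel":[0.002,0,0.003],"turn":[0,0,0]},
    {"travel":[0.002,0,0.006],"turn":[0,0,0]},
    {"travel":[0.002,0,0.009],"turn":[0,0,0]},
    {"travel":[0.002,0,0.011],"turn":[0,0,0]}
  ],
  "force": 60,
  "gripper": 0
}}

```text
time: 13.45
position: [0.6469, 0.1839, 0.1368]
tool_rot: [3.139, 0.061, -0.007]
ft_force: [-9.7, -1.1, 4.7]
grip_width: 0.135
grip_force: 60.0
```

>>> {"name": "step_arm", "arguments": {
  "commands": [
    {"travel":[0,0,0.001],"turn":[0,0,0]},
    {"travel":[0,0,0.002],"turn":[0,0,0]},
    {"travel":[0,0,0.003],"turn":[0,0,0]},
    {"travel":[0,0,0.003],"turn":[0,0,0]}
  ]
}}

```text
time: 13.85
position: [0.6468, 0.184, 0.1342]
tool_rot: [3.139, 0.061, -0.007]
ft_force: [-10.1, -0.3, 6.3]
grip_width: 0.132
grip_force: 60.0
```

Run:
```python
from h import *
st()
```

```text
t 13.8 pos [0.6468 0.184  0.1342] yaw 2.22 zdir [-0.005 -0.002 -1.   ] F [-10.1  -0.3   6.3] w 0.132 gf 60.0 q7 -1.96
```

>>> {"name": "step_arm", "arguments": {
  "commands": [
    {"travel":[0,0,0.001],"turn":[0,0,0]},
    {"travel":[0,0,0.002],"turn":[0,0,0]},
    {"travel":[0,0,0.003],"turn":[0,0,0]},
    {"travel":[0,0,0.003],"turn":[0,0,0]}
  ]
}}

```text
time: 14.25
position: [0.6467, 0.1841, 0.1333]
tool_rot: [3.139, 0.061, -0.007]
ft_force: [-16.3, -2.1, 14.5]
grip_width: 0.131
grip_force: 60.0
```

>>> {"name": "step_arm", "arguments": {
  "commands": [
    {"travel":[0,0,0.001],"turn":[0,0,0]},
    {"travel":[0,0,0.003],"turn":[0,0,0]},
    {"travel":[0,0,0.004],"turn":[0,0,0]},
    {"travel":[0,0,0.004],"turn":[0,0,0]}
  ]
}}

```text
time: 14.65
position: [0.6464, 0.1843, 0.1306]
tool_rot: [3.139, 0.061, -0.007]
ft_force: [-19.3, -3.3, 20.2]
grip_width: 0.132
grip_force: 60.0
```

Run:
```python
from h import *
st()
```

```text
t 14.7 pos [0.6464 0.1843 0.1306] yaw 2.22 zdir [-0.005 -0.002 -1.   ] F [-19.3  -3.3  20.2] w 0.132 gf 60.0 q7 -1.96
```

```bash
cat > plate.py <<'E'
from h import *
def chk(cx,cy,yaw=2.2,save=None):
    s=ctrl.get_image('side')[:,:,::-1]
    if save: cv2.imwrite(save,s)
    b=cv2.inRange(cv2.cvtColor(np.ascontiguousarray(s),cv2.COLOR_BGR2HSV),(100,90,30),(120,255,255))
    c,sn=np.cos(np.radians(yaw)),np.sin(np.radians(yaw))
    for z in(.186,.19,.194): print('exp plate top z',z,proj('side',(cx-.0035*c-sn*.013,cy-.0035*sn+.013*c,z)).round(2))
    u,v=proj('side',(cx-.0035*c-sn*.013,cy-.0035*sn+.013*c,.19)).round().astype(int)
    w=b[v-12:v+45,u-8:u+40];ys,xs=np.nonzero(w)
    print('blue top row',ys.min()+v-12,'cols',(xs[ys<ys.min()+3]+u-8).tolist(),'left edge cols',[(int(y+v-12),int(xs[ys==y].min()+u-8)) for y in range(ys.min(),ys.max(),4) if (ys==y).any()])
E
python3 - <<'E'
from plate import *
chk(.7174,.1861,save='pics/s6.png')
E
```

```text
exp plate top z 0.186 [247.85 246.33]
exp plate top z 0.19 [247.76 244.94]
exp plate top z 0.194 [247.66 243.54]
blue top row 242 cols [250, 251, 250, 251, 249, 250, 251] left edge cols [(242, 250), (246, 248), (250, 248), (254, 248), (258, 248), (262, 248), (266, 249), (270, 249), (274, 249), (278, 284), (282, 283)]
```

Run:
```python
from h import *
s=cv2.imread('pics/s6.png');b=cv2.inRange(cv2.cvtColor(s,cv2.COLOR_BGR2HSV),(100,90,30),(120,255,255))
for z in(.19,.194):print('far top',z,proj('side',(.7144,.173,z)).round(1),'near',proj('side',(.7134,.199,z)).round(1))
for z in(.097,.1,.104):print('bot near',z,proj('side',(.7134,.199,z)).round(1),'web x=.67',proj('side',(.67,.191,z)).round(1),'web top',proj('side',(.67,.191,z+.05)).round(1))
for c in range(247,256): 
    r=np.flatnonzero(b[230:300,c]);print(c,(r.min()+230,r.max()+230) if len(r) else None)
for c in range(266,274): 
    r=np.flatnonzero(b[230:300,c]);print(c,r+230 if len(r) else None)
cv2.imwrite('pics/c8.png',cv2.resize(s[225:300,220:320],(800,600),interpolation=cv2.INTER_CUBIC))
```

```text
far top 0.19 [250.  240.6] near [247.8 244.9]
far top 0.194 [249.9 239.2] near [247.7 243.6]
bot near 0.097 [249.9 276.3] web x=.67 [266.5 275.9] web top [265.7 259.3]
bot near 0.1 [249.9 275.3] web x=.67 [266.5 275. ] web top [265.6 258.3]
bot near 0.104 [249.8 274. ] web x=.67 [266.4 273.6] web top [265.5 257. ]
247 None
248 (np.int64(246), np.int64(264))
249 (np.int64(244), np.int64(275))
250 (np.int64(242), np.int64(275))
251 (np.int64(242), np.int64(274))
252 (np.int64(245), np.int64(274))
253 (np.int64(258), np.int64(274))
254 (np.int64(262), np.int64(274))
255 (np.int64(262), np.int64(274))
266 [262 263 264 265 266 267 268 269 270 274]
267 [263 264 265 266 267 268 269 270]
268 [262 263 264 265 266 267 268 269 270 271 274]
269 [263 264 265 266 267 268 269 270 271 272 273 274]
270 [264 265 266 267 268 269 270 271 272 273 274 275]
271 [271 272 273 274 275]
272 [273 274 275]
273 [273 274 275]
```

View pics/c8.png

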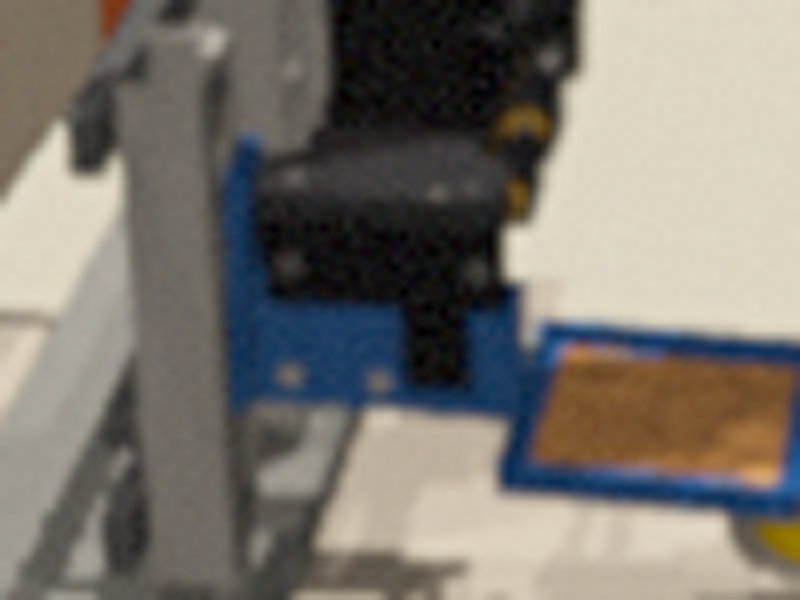

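The bracket's back plate is flush with the upright, and its bottom edge at row 275.5 puts the underside at about 0.0995 m. I'll press a bit more to be sure it locks.

>>> {"name": "step_arm", "arguments": {
  "commands": [
    {"travel":[-0.001,0,0.002],"turn":[0,0,0]},
    {"travel":[-0.002,0,0.004],"turn":[0,0,0]},
    {"travel":[-0.002,0,0.006],"turn":[0,0,0]},
    {"travel":[-0.002,0,0.006],"turn":[0,0,0]}
  ]
}}

```text
time: 15.1
position: [0.6463, 0.1845, 0.1298]
tool_rot: [3.139, 0.06, 0.002]
ft_force: [-23.1, -5.4, 37.8]
grip_width: 0.133
grip_force: 60.0
```

Run:
```python
from plate import *
st();chk(.7174,.1861)
```

```text
t 15.1 pos [0.6463 0.1845 0.1298] yaw 2.19 zdir [ 0.001 -0.002 -1.   ] F [-23.1  -5.4  37.8] w 0.133 gf 60.0 q7 -1.96
exp plate top z 0.186 [247.85 246.33]
exp plate top z 0.19 [247.76 244.94]
exp plate top z 0.194 [247.66 243.54]
blue top row 242 cols [251, 252, 250, 251, 252, 250, 251, 252] left edge cols [(242, 251), (246, 249), (250, 248), (254, 248), (258, 249), (262, 248), (266, 249), (270, 249), (274, 249), (278, 284), (282, 283)]
```

>>> {"name": "step_arm", "arguments": {
  "commands": [
    {"travel":[0,0,-0.006],"turn":[0,0,0]},
    {"travel":[0,0,-0.011],"turn":[0,0,0]},
    {"travel":[0,0,-0.011],"turn":[0,0,0]}
  ]
}}

```text
time: 15.45
position: [0.6463, 0.1837, 0.132]
tool_rot: [3.14, 0.06, -0.003]
ft_force: [-7.4, -0.5, 5.1]
grip_width: 0.129
grip_force: 60.0
```

>>> {"name": "step_arm", "arguments": {
  "commands": [
    {"travel":[0,0,0],"turn":[0,0,0]},
    {"travel":[0,0,0],"turn":[0,0,0]},
    {"travel":[0,0,0],"turn":[0,0,0]},
    {"travel":[0,0,0],"turn":[0,0,0]},
    {"travel":[0,0,0],"turn":[0,0,0]}
  ],
  "gripper": 0.6
}}

```text
time: 15.95
position: [0.6481, 0.1828, 0.1314]
tool_rot: [3.139, 0.058, 0.002]
ft_force: [-0.2, -0.2, 0.4]
grip_width: 0.497
grip_force: 0.0
```

>>> {"name": "step_arm", "arguments": {
  "commands": [
    {"travel":[0,0,-0.01],"turn":[0,0,0]},
    {"travel":[0,0,-0.03],"turn":[0,0,0]},
    {"travel":[0,0,-0.06],"turn":[0,0,0]},
    {"travel":[0,0,-0.09],"turn":[0,0,0]},
    {"travel":[-0.01,0,-0.11],"turn":[0,0,0]}
  ]
}}

```text
time: 16.45
position: [0.6389, 0.1829, 0.2445]
tool_rot: [3.14, 0.058, 0.007]
ft_force: [0.5, 0.9, -1.1]
grip_width: 0.599
grip_force: 0.0
```

Run:
```python
from plate import *
st();chk(.7174,.1861,save='pics/s7.png')
t=ctrl.get_image('top')[:,:,::-1];cv2.imwrite('pics/t7.png',t)
plan([((.55,-.1,.22),1),((.4937,-.4115,.12),-.3),((.4937,-.4115,.033),-.3,.03)],p0=(.6378,.1832,.241),r0=Rd(2.2))
```

```text
t 16.4 pos [0.6389 0.1829 0.2445] yaw 2.11 zdir [ 0.005 -0.001 -1.   ] F [ 0.5  0.9 -1.1] w 0.599 gf 0.0 q7 -1.94
exp plate top z 0.186 [247.85 246.33]
exp plate top z 0.19 [247.76 244.94]
exp plate top z 0.194 [247.66 243.54]
blue top row 241 cols [251, 250, 251, 252, 249, 250, 251, 252] left edge cols [(241, 251), (245, 249), (249, 248), (253, 248), (257, 248), (261, 248), (265, 249), (269, 249), (273, 249), (277, 284), (281, 283)]
[{"travel":[-0.014, 0.04, 0.003],"turn":[0.0, 0.0, 0.2]},{"travel":[-0.028, 0.08, 0.006],"turn":[0.0, 0.0, 0.3]},{"travel":[-0.042, 0.12, 0.009],"turn":[0.0, 0.0, 0.5]},{"travel":[-0.056, 0.16, 0.012],"turn":[0.0, 0.0, 0.7]},{"travel":[-0.07, 0.2, 0.015],"turn":[0.0, 0.0, 0.9]}]
[{"travel":[-0.014, 0.04, 0.003],"turn":[0.0, 0.0, 0.1]},{"travel":[-0.027, 0.08, 0.006],"turn":[0.0, 0.0, 0.3]},{"travel":[-0.035, 0.119, 0.018],"turn":[0.0, 0.0, 0.5]},{"travel":[-0.043, 0.158, 0.031],"turn":[0.0, 0.0, 0.6]},{"travel":[-0.051, 0.196, 0.043],"turn":[0.0, 0.0, 0.8]}]
[{"travel":[-0.007, 0.039, 0.013],"turn":[0.0, 0.0, 0.2]},{"travel":[-0.015, 0.078, 0.025],"turn":[0.0, 0.0, 0.3]},{"travel":[-0.022, 0.117, 0.038],"turn":[0.0, 0.0, 0.5]},{"travel":[-0.03, 0.156, 0.05],"turn":[0.0, 0.0, 0.6]},{"travel":[-0.037, 0.195, 0.063],"turn":[0.0, 0.0, 0.8]}]
[{"travel":[0.0, 0.0, 0.029],"turn":[0.0, 0.0, 0.0]},{"travel":[0.0, 0.0, 0.058],"turn":[0.0, 0.0, 0.0]},{"travel":[0.0, 0.0, 0.087],"turn":[0.0, 0.0, 0.0]}]
end [ 0.4937 -0.4118  0.033 ] [ 3.1416 -0.0082  0.    ]
```

>>> {"name": "step_arm", "arguments": {
  "commands": [
    {"travel":[-0.014,0.04,0.003],"turn":[0,0,0.2]},
    {"travel":[-0.028,0.08,0.006],"turn":[0,0,0.3]},
    {"travel":[-0.042,0.12,0.009],"turn":[0,0,0.5]},
    {"travel":[-0.056,0.16,0.012],"turn":[0,0,0.7]},
    {"travel":[-0.07,0.2,0.015],"turn":[0,0,0.9]}
  ]
}}

```text
time: 17.05
position: [0.5736, -0.0213, 0.2253]
tool_rot: [3.14, 0.034, -0.002]
ft_force: [1.5, 0.1, -0.0]
grip_width: 0.604
grip_force: 0.0
```

>>> {"name": "step_arm", "arguments": {
  "commands": [
    {"travel":[-0.014,0.04,0.003],"turn":[0,0,0.1]},
    {"travel":[-0.027,0.08,0.006],"turn":[0,0,0.3]},
    {"travel":[-0.035,0.119,0.018],"turn":[0,0,0.5]},
    {"travel":[-0.043,0.158,0.031],"turn":[0,0,0.6]},
    {"travel":[-0.051,0.196,0.043],"turn":[0,0,0.8]}
  ]
}}

```text
time: 17.55
position: [0.527, -0.2182, 0.1824]
tool_rot: [3.14, 0.012, -0.001]
ft_force: [1.0, 0.2, -1.0]
grip_width: 0.603
grip_force: 0.0
```

>>> {"name": "step_arm", "arguments": {
  "commands": [
    {"travel":[-0.007,0.039,0.013],"turn":[0,0,0.2]},
    {"travel":[-0.015,0.078,0.025],"turn":[0,0,0.3]},
    {"travel":[-0.022,0.117,0.038],"turn":[0,0,0.5]},
    {"travel":[-0.03,0.156,0.05],"turn":[0,0,0.6]},
    {"travel":[-0.037,0.195,0.063],"turn":[0,0,0.8]}
  ]
}}

```text
time: 18.05
position: [0.4918, -0.4131, 0.1196]
tool_rot: [3.141, -0.01, -0.001]
ft_force: [0.3, -0.0, 0.1]
grip_width: 0.603
grip_force: 0.0
```

>>> {"name": "step_arm", "arguments": {
  "commands": [
    {"travel":[0,0,0],"turn":[0,0,0]},
    {"travel":[0,0,0.029],"turn":[0,0,0]},
    {"travel":[0,0,0.058],"turn":[0,0,0]},
    {"travel":[0,0,0.087],"turn":[0,0,0]},
    {"travel":[0,0,0.087],"turn":[0,0,0]}
  ]
}}

```text
time: 18.55
position: [0.4896, -0.4089, 0.0288]
tool_rot: [-3.136, 0.009, 0.012]
ft_force: [-0.7, -0.1, 0.5]
grip_width: 0.604
grip_force: 0.0
```

>>> {"name": "step_arm", "arguments": {
  "commands": [
    {"travel":[0,0,0],"turn":[0,0,0]},
    {"travel":[0,0,0],"turn":[0,0,0]},
    {"travel":[0,0,0],"turn":[0,0,0]},
    {"travel":[0,0,0],"turn":[0,0,0]},
    {"travel":[0,0,0],"turn":[0,0,0]}
  ],
  "gripper": 0,
  "force": 40
}}

```text
time: 19.05
position: [0.4936, -0.4127, 0.0352]
tool_rot: [3.139, -0.01, 0.003]
ft_force: [-0.5, 0.1, 0.0]
grip_width: 0.23
grip_force: 0.0
```

>>> {"name": "step_arm", "arguments": {
  "commands": [
    {"travel":[0,0,0],"turn":[0,0,0]},
    {"travel":[0,0,0],"turn":[0,0,0]},
    {"travel":[0,0,0],"turn":[0,0,0]}
  ]
}}

```text
time: 19.35
position: [0.4935, -0.4128, 0.0348]
tool_rot: [3.139, -0.01, 0.002]
ft_force: [-0.8, -0.8, 2.8]
grip_width: 0.135
grip_force: 40.0
```

Run:
```python
from plate import *
st();chk(.7174,.1861,save='pics/s8.png')
t=ctrl.get_image('top')[:,:,::-1];cv2.imwrite('pics/t8.png',t)
b=cv2.inRange(cv2.cvtColor(np.ascontiguousarray(t),cv2.COLOR_BGR2HSV),(100,110,40),(120,255,255));print(blobs(b,20))
# mid: contact TCP (0.7213-.07*c, .0766-.0027)
plan([((.494,-.412,.09),-.3,.03),((.5,-.3,.22),-.3),((.60,.0721,.22),2.2,.042),((.609,.0723,.147),2.2,.03)],p0=(.4937,-.4118,.033),r0=Rd(-.3))
```

```text
t 19.4 pos [ 0.4935 -0.4128  0.0348] yaw -0.35 zdir [ 0.001 -0.002 -1.   ] F [-0.8 -0.8  2.8] w 0.135 gf 40.0 q7 -0.92
exp plate top z 0.186 [247.85 246.33]
exp plate top z 0.19 [247.76 244.94]
exp plate top z 0.194 [247.66 243.54]
blue top row 241 cols [250, 251, 249, 250, 251, 252, 249, 250, 251, 252] left edge cols [(241, 250), (245, 248), (249, 248), (253, 248), (257, 248), (261, 248), (265, 249), (269, 249), (273, 249), (277, 284), (281, 283)]
[([441.8, 172.5], [432, 150, 41, 36, 316]), ([260.8, 186.4], [254, 169, 14, 41, 206]), ([262.9, 228.3], [245, 210, 38, 39, 481]), ([486.8, 238.4], [483, 237, 9, 4, 22]), ([464.7, 292.2], [462, 275, 12, 36, 146])]
[{"travel":[0.0, 0.0, -0.028],"turn":[0.0, 0.0, 0.0]},{"travel":[0.0, 0.0, -0.057],"turn":[0.0, 0.0, 0.0]},{"travel":[0.002, -0.028, -0.09],"turn":[0.0, 0.0, 0.0]},{"travel":[0.003, -0.056, -0.122],"turn":[0.0, 0.0, 0.0]},{"travel":[0.004, -0.084, -0.154],"turn":[0.0, 0.0, 0.0]}]
[{"travel":[0.002, -0.028, -0.033],"turn":[0.0, 0.0, 0.0]},{"travel":[0.012, -0.065, -0.033],"turn":[0.0, 0.0, -0.3]},{"travel":[0.021, -0.102, -0.033],"turn":[0.0, 0.0, -0.5]},{"travel":[0.031, -0.14, -0.033],"turn":[0.0, 0.0, -0.8]},{"travel":[0.041, -0.177, -0.033],"turn":[0.0, 0.0, -1.0]}]
[{"travel":[0.01, -0.037, 0.0],"turn":[0.0, 0.0, -0.3]},{"travel":[0.021, -0.074, 0.0],"turn":[0.0, 0.0, -0.5]},{"travel":[0.031, -0.111, 0.0],"turn":[0.0, 0.0, -0.8]},{"travel":[0.042, -0.148, 0.0],"turn":[0.0, 0.0, -1.0]},{"travel":[0.052, -0.185, 0.0],"turn":[0.0, 0.0, -1.3]}]
[{"travel":[0.012, -0.037, 0.0],"turn":[0.0, 0.0, -0.2]},{"travel":[0.015, -0.037, 0.024],"turn":[0.0, 0.0, -0.2]},{"travel":[0.018, -0.037, 0.049],"turn":[0.0, 0.0, -0.2]},{"travel":[0.021, -0.037, 0.073],"turn":[0.0, 0.0, -0.2]}]
end [0.6095 0.0723 0.147 ] [3.141  0.0603 0.    ]
```

>>> {"name": "step_arm", "arguments": {
  "commands": [
    {"travel":[0,0,-0.028],"turn":[0,0,0]},
    {"travel":[0,0,-0.057],"turn":[0,0,0]},
    {"travel":[0.002,-0.02,-0.09],"turn":[0,0,0]},
    {"travel":[0.003,-0.052,-0.125],"turn":[0,0,0]},
    {"travel":[0.004,-0.084,-0.154],"turn":[0,0,0]}
  ]
}}

```text
time: 19.95
position: [0.4972, -0.3272, 0.1889]
tool_rot: [3.141, -0.012, 0.001]
ft_force: [0.3, -0.3, -2.1]
grip_width: 0.137
grip_force: 40.0
```

>>> {"name": "step_arm", "arguments": {
  "commands": [
    {"travel":[0.002,-0.028,-0.033],"turn":[0,0,0]},
    {"travel":[0.012,-0.065,-0.033],"turn":[0,0,-0.3]},
    {"travel":[0.021,-0.102,-0.033],"turn":[0,0,-0.5]},
    {"travel":[0.031,-0.14,-0.033],"turn":[0,0,-0.8]},
    {"travel":[0.041,-0.177,-0.033],"turn":[0,0,-1]}
  ]
}}

```text
time: 20.45
position: [0.5391, -0.1494, 0.2199]
tool_rot: [3.141, 0.018, -0.001]
ft_force: [-0.4, -0.1, -2.5]
grip_width: 0.13
grip_force: 40.0
```

>>> {"name": "step_arm", "arguments": {
  "commands": [
    {"travel":[0.01,-0.037,0],"turn":[0,0,-0.3]},
    {"travel":[0.021,-0.074,0],"turn":[0,0,-0.5]},
    {"travel":[0.031,-0.111,0],"turn":[0,0,-0.8]},
    {"travel":[0.042,-0.148,0],"turn":[0,0,-1]},
    {"travel":[0.052,-0.185,0],"turn":[0,0,-1.3]}
  ]
}}

```text
time: 20.95
position: [0.5891, 0.0358, 0.2195]
tool_rot: [3.14, 0.054, -0.002]
ft_force: [1.4, -1.1, -2.3]
grip_width: 0.136
grip_force: 40.0
```

>>> {"name": "step_arm", "arguments": {
  "commands": [
    {"travel":[0.012,-0.037,0],"turn":[0,0,-0.2]},
    {"travel":[0.012,-0.037,0],"turn":[0,0,-0.2]},
    {"travel":[0.015,-0.037,0.025],"turn":[0,0,-0.2]},
    {"travel":[0.018,-0.037,0.049],"turn":[0,0,-0.2]},
    {"travel":[0.021,-0.037,0.073],"turn":[0,0,-0.2]}
  ]
}}

```text
time: 21.45
position: [0.6086, 0.0714, 0.1457]
tool_rot: [3.139, 0.059, -0.002]
ft_force: [-0.5, -0.1, -1.7]
grip_width: 0.135
grip_force: 40.0
```

>>> {"name": "step_arm", "arguments": {
  "commands": [
    {"travel":[0,0,0],"turn":[0,0,0]},
    {"travel":[0,0,0],"turn":[0,0,0]},
    {"travel":[0,0,0],"turn":[0,0,0]},
    {"travel":[0,0,0],"turn":[0,0,0]}
  ]
}}

```text
time: 21.85
position: [0.6102, 0.0719, 0.1492]
tool_rot: [3.14, 0.059, 0.005]
ft_force: [-0.8, 0.2, -2.3]
grip_width: 0.135
grip_force: 40.0
```

Run:
```python
from h import *
st()
```

```text
t 21.9 pos [0.6102 0.0719 0.1492] yaw 2.14 zdir [ 0.003 -0.001 -1.   ] F [-0.8  0.2 -2.3] w 0.135 gf 40.0 q7 -1.78
```

>>> {"name": "step_arm", "arguments": {
  "commands": [
    {"travel":[0.008,0,0],"turn":[0,0,0]},
    {"travel":[0.016,0,0],"turn":[0,0,0]},
    {"travel":[0.023,0,0],"turn":[0,0,0]},
    {"travel":[0.03,0,0],"turn":[0,0,0]},
    {"travel":[0.034,0,0],"turn":[0,0,0]}
  ]
}}

```text
time: 22.35
position: [0.6442, 0.0731, 0.1474]
tool_rot: [3.14, 0.059, 0.001]
ft_force: [-0.2, 0.3, -2.4]
grip_width: 0.137
grip_force: 40.0
```

>>> {"name": "step_arm", "arguments": {
  "commands": [
    {"travel":[0.002,0,0],"turn":[0,0,0]},
    {"travel":[0.004,0,0],"turn":[0,0,0]},
    {"travel":[0.006,0,0],"turn":[0,0,0]},
    {"travel":[0.008,0,0],"turn":[0,0,0]},
    {"travel":[0.009,0,0],"turn":[0,0,0]}
  ]
}}

```text
time: 22.85
position: [0.6517, 0.0734, 0.1476]
tool_rot: [3.139, 0.059, -0.001]
ft_force: [-3.3, -1.3, -0.4]
grip_width: 0.136
grip_force: 40.0
```

Run:
```python
from h import *
st()
```

```text
t 22.9 pos [0.6517 0.0734 0.1476] yaw 2.15 zdir [-0.001 -0.002 -1.   ] F [-3.3 -1.3 -0.4] w 0.136 gf 40.0 q7 -1.78
```

>>> {"name": "step_arm", "arguments": {
  "commands": [
    {"travel":[0.001,0,0],"turn":[0,0,0]},
    {"travel":[0.001,0,0.003],"turn":[0,0,0]},
    {"travel":[0.001,0,0.006],"turn":[0,0,0]},
    {"travel":[0.001,0,0.009],"turn":[0,0,0]},
    {"travel":[0.001,0,0.012],"turn":[0,0,0]}
  ],
  "force": 60,
  "gripper": 0
}}

```text
time: 23.35
position: [0.6517, 0.0736, 0.1358]
tool_rot: [3.139, 0.059, -0.004]
ft_force: [-6.1, -0.7, 3.3]
grip_width: 0.137
grip_force: 60.0
```

>>> {"name": "step_arm", "arguments": {
  "commands": [
    {"travel":[0,0,0.002],"turn":[0,0,0]},
    {"travel":[0,0,0.004],"turn":[0,0,0]},
    {"travel":[0,0,0.006],"turn":[0,0,0]},
    {"travel":[0,0,0.006],"turn":[0,0,0]}
  ]
}}

```text
time: 23.75
position: [0.6512, 0.0737, 0.1321]
tool_rot: [3.139, 0.059, -0.005]
ft_force: [-14.0, -0.8, 13.0]
grip_width: 0.135
grip_force: 60.0
```

Run:
```python
from h import *
st()
```

```text
t 23.8 pos [0.6512 0.0737 0.1321] yaw 2.17 zdir [-0.003 -0.002 -1.   ] F [-14.   -0.8  13. ] w 0.135 gf 60.0 q7 -1.78
```

>>> {"name": "step_arm", "arguments": {
  "commands": [
    {"travel":[0,0,0.002],"turn":[0,0,0]},
    {"travel":[-0.001,0,0.004],"turn":[0,0,0]},
    {"travel":[-0.001,0,0.006],"turn":[0,0,0]},
    {"travel":[-0.001,0,0.008],"turn":[0,0,0]},
    {"travel":[-0.001,0,0.008],"turn":[0,0,0]}
  ]
}}

```text
time: 24.25
position: [0.6511, 0.0739, 0.1304]
tool_rot: [3.138, 0.059, 0.001]
ft_force: [-22.7, -3.2, 38.5]
grip_width: 0.128
grip_force: 60.0
```

Run:
```python
from h import *
st()
```

```text
t 24.2 pos [0.6511 0.0739 0.1304] yaw 2.15 zdir [ 0.    -0.003 -1.   ] F [-22.7  -3.2  38.5] w 0.128 gf 60.0 q7 -1.78
```

>>> {"name": "step_arm", "arguments": {
  "commands": [
    {"travel":[0,0,-0.006],"turn":[0,0,0]},
    {"travel":[0,0,-0.011],"turn":[0,0,0]},
    {"travel":[0,0,-0.011],"turn":[0,0,0]}
  ]
}}

```text
time: 24.55
position: [0.6511, 0.0735, 0.1329]
tool_rot: [3.139, 0.059, -0.003]
ft_force: [-7.2, -1.0, 4.8]
grip_width: 0.135
grip_force: 60.0
```

>>> {"name": "step_arm", "arguments": {
  "commands": [
    {"travel":[0,0,0],"turn":[0,0,0]},
    {"travel":[0,0,0],"turn":[0,0,0]},
    {"travel":[0,0,0],"turn":[0,0,0]},
    {"travel":[0,0,0],"turn":[0,0,0]},
    {"travel":[0,0,0],"turn":[0,0,0]}
  ],
  "gripper": 0.6
}}

```text
time: 25.05
position: [0.6526, 0.0734, 0.1326]
tool_rot: [3.139, 0.059, 0.002]
ft_force: [-0.1, -0.0, -0.3]
grip_width: 0.498
grip_force: 0.0
```

>>> {"name": "step_arm", "arguments": {
  "commands": [
    {"travel":[0,0,-0.01],"turn":[0,0,0]},
    {"travel":[0,0,-0.03],"turn":[0,0,0]},
    {"travel":[0,0,-0.06],"turn":[0,0,0]},
    {"travel":[0,0,-0.09],"turn":[0,0,0]},
    {"travel":[-0.02,0.01,-0.12],"turn":[0,0,0]}
  ]
}}

```text
time: 25.55
position: [0.6336, 0.0646, 0.2542]
tool_rot: [-3.141, -0.062, -0.004]
ft_force: [-0.6, -0.2, 0.2]
grip_width: 0.6
grip_force: 0.0
```

>>> {"name": "step_arm", "arguments": {
  "commands": [
    {"travel":[-0.03,0.03,0],"turn":[0,0,0]},
    {"travel":[-0.06,0.06,0],"turn":[0,0,0]},
    {"travel":[-0.09,0.09,0],"turn":[0,0,0]},
    {"travel":[-0.12,0.12,0],"turn":[0,0,0]},
    {"travel":[-0.14,0.14,0],"turn":[0,0,0]}
  ],
  "gripper": 1
}}

```text
time: 26.05
position: [0.4962, -0.0849, 0.2538]
tool_rot: [3.138, 0.055, 0.003]
ft_force: [0.4, -0.3, 0.2]
grip_width: 0.951
grip_force: 0.0
```

Run:
```python
from h import *
st()
t=ctrl.get_image('top')[:,:,::-1];cv2.imwrite('pics/t9.png',t)
s=ctrl.get_image('side')[:,:,::-1];cv2.imwrite('pics/s9.png',s)
v=np.hstack([cv2.resize(t[150:310,210:310+10],(440,640)),cv2.resize(s[220:380,220:220+90+0],(360,640))])[:600];cv2.imwrite('pics/c9.png',v)
```

```text
t 26.1 pos [ 0.4962 -0.0849  0.2538] yaw 2.0 zdir [ 0.002 -0.003 -1.   ] F [ 0.4 -0.3  0.2] w 0.951 gf 0.0 q7 -1.42
```

View pics/c9.png

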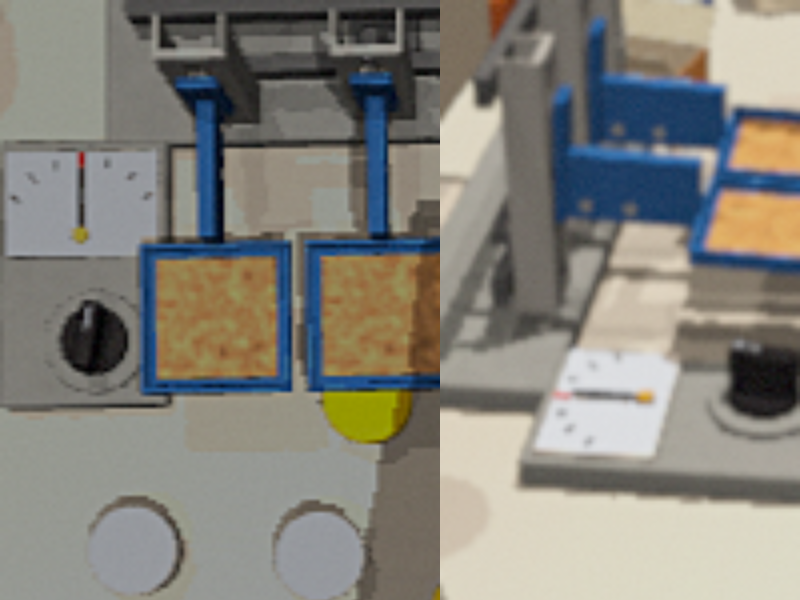

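Both brackets hang flush, the pointer is still on the mark, and the white tins are unmoved at about (243.5,286.7) and (289.7,288.2). The tins come next.

Run:
```python
from h import *
np.set_printoptions(suppress=True,precision=4)
st()
t=cv2.imread('pics/t9.png');h=cv2.cvtColor(t,cv2.COLOR_BGR2HSV)
o=cv2.inRange(h,(8,70,50),(22,255,255));o[:, :244]=0;o[:205]=0;o[250:]=0
for c,s in blobs(o,150): print('tray',c,s,plane('top',(s[0]+s[2]/2-.5,s[1]+s[3]/2-.5),.104))
for p in((243,286.2),(289.2,287.7)): print(plane('top',p,.042))
for nm,tx,ty in(("A",243,287),("B",290,288)):
    w=h[ty-17:ty+17,tx-17:tx+17];g=t[ty-17:ty+17,tx-17:tx+17].min(2)
    m=((w[...,1]<25)&(w[...,2]>135)).astype(np.uint8);bl=max(blobs(m,30),key=lambda b:b[1][4]);
    p=(bl[1][0]+bl[1][2]/2-.5+tx-17,bl[1][1]+bl[1][3]/2-.5+ty-17);print(nm,bl,p,plane('top',p,.042))
plan([((.4203,.2415,.2),0),((.4203,.2415,.03),0,.045)],p0=(.4984,-.0821,.252),r0=Rd(2.2))
```

```text
t 26.1 pos [ 0.4959 -0.0866  0.254 ] yaw 1.76 zdir [ 0.002 -0.004 -1.   ] F [ 0.5  0.8 -0.6] w 0.981 gf 0.0 q7 -1.42
tray [559.8, 208.1] [546, 205, 27, 9, 166] [ 0.6394 -0.6003  0.104 ]
tray [305.5, 228.5] [290, 213, 31, 31, 813] [0.5763 0.071  0.104 ]
tray [263.4, 228.9] [249, 214, 30, 31, 789] [0.5717 0.1808 0.104 ]
[0.421  0.2408 0.042 ]
[0.4196 0.1141 0.042 ]
A ([14.6, 16.3], [0, 0, 34, 34, 899]) (242.5, 286.5) [0.4202 0.2422 0.042 ]
B ([12.7, 15.5], [0, 0, 31, 34, 793]) (288.0, 287.5) [0.42   0.1174 0.042 ]
[{"travel":[-0.008, -0.041, 0.007],"turn":[0.0, 0.0, 0.3]},{"travel":[-0.016, -0.082, 0.013],"turn":[0.0, 0.0, 0.6]},{"travel":[-0.025, -0.122, 0.019],"turn":[0.0, 0.0, 0.8]},{"travel":[-0.033, -0.163, 0.026],"turn":[0.0, 0.0, 1.1]},{"travel":[-0.041, -0.204, 0.033],"turn":[0.0, 0.0, 1.4]}]
[{"travel":[-0.009, -0.041, 0.006],"turn":[0.0, 0.0, 0.3]},{"travel":[-0.018, -0.081, 0.012],"turn":[0.0, 0.0, 0.5]},{"travel":[-0.028, -0.122, 0.019],"turn":[0.0, 0.0, 0.8]},{"travel":[-0.028, -0.122, 0.062],"turn":[0.0, 0.0, 0.8]},{"travel":[-0.028, -0.122, 0.104],"turn":[0.0, 0.0, 0.8]}]
[{"travel":[0.0, 0.0, 0.042],"turn":[0.0, 0.0, 0.0]},{"travel":[0.0, 0.0, 0.085],"turn":[0.0, 0.0, 0.0]}]
end [0.4199 0.2418 0.03  ] [3.1416 0.     0.    ]
```

>>> {"name": "step_arm", "arguments": {
  "commands": [
    {"travel":[-0.008,-0.041,0.007],"turn":[0,0,0.3]},
    {"travel":[-0.016,-0.082,0.013],"turn":[0,0,0.6]},
    {"travel":[-0.025,-0.122,0.019],"turn":[0,0,0.8]},
    {"travel":[-0.033,-0.163,0.026],"turn":[0,0,1.1]},
    {"travel":[-0.041,-0.204,0.033],"turn":[0,0,1.4]}
  ],
  "gripper": 1
}}

```text
time: 26.65
position: [0.4492, 0.1226, 0.2201]
tool_rot: [3.14, 0.022, 0.004]
ft_force: [0.5, 0.1, 0.5]
grip_width: 1.001
grip_force: 0.0
```

>>> {"name": "step_arm", "arguments": {
  "commands": [
    {"travel":[-0.009,-0.041,0.006],"turn":[0,0,0.3]},
    {"travel":[-0.018,-0.081,0.012],"turn":[0,0,0.5]},
    {"travel":[-0.028,-0.122,0.019],"turn":[0,0,0.8]},
    {"travel":[-0.028,-0.122,0.062],"turn":[0,0,0.8]},
    {"travel":[-0.028,-0.122,0.104],"turn":[0,0,0.8]}
  ]
}}

```text
time: 27.15
position: [0.4204, 0.245, 0.1159]
tool_rot: [-3.141, -0.006, -0.008]
ft_force: [0.8, -0.7, -0.1]
grip_width: 0.999
grip_force: 0.0
```

>>> {"name": "step_arm", "arguments": {
  "commands": [
    {"travel":[0,0,0],"turn":[0,0,0]},
    {"travel":[0,0,0],"turn":[0,0,0]},
    {"travel":[0,0,0],"turn":[0,0,0]}
  ]
}}

```text
time: 27.45
position: [0.4215, 0.2425, 0.1176]
tool_rot: [-3.141, 0.002, -0.007]
ft_force: [-0.8, 0.3, 0.6]
grip_width: 0.999
grip_force: 0.0
```

Run:
```python
from h import *
s=st();print(s['joint_positions'].round(2))
```

```text
t 27.4 pos [0.4215 0.2425 0.1176] yaw -0.06 zdir [ 0.004  0.    -1.   ] F [-0.8  0.3  0.6] w 0.999 gf 0.0 q7 -2.21
[-0.02  0.11 -0.59  1.98  0.07  1.07 -2.21]
```

>>> {"name": "step_arm", "arguments": {
  "commands": [
    {"travel":[0,0.001,0.03],"turn":[0,0,0]},
    {"travel":[0,0.001,0.055],"turn":[0,0,0]},
    {"travel":[0,0.001,0.075],"turn":[0,0,0]},
    {"travel":[0,0.001,0.085],"turn":[0,0,0]},
    {"travel":[0,0.001,0.085],"turn":[0,0,0]}
  ]
}}

```text
time: 27.95
position: [0.4205, 0.2403, 0.0306]
tool_rot: [3.14, -0.002, 0.002]
ft_force: [0.3, 0.0, 0.9]
grip_width: 1.002
grip_force: 0.0
```

>>> {"name": "step_arm", "arguments": {
  "commands": [
    {"travel":[0,0,0],"turn":[0,0,0]},
    {"travel":[0,0,0],"turn":[0,0,0]},
    {"travel":[0,0,0],"turn":[0,0,0]},
    {"travel":[0,0,0],"turn":[0,0,0]},
    {"travel":[0,0,0],"turn":[0,0,0]}
  ],
  "gripper": 0.5,
  "force": 20
}}

```text
time: 28.45
position: [0.4205, 0.2407, 0.0308]
tool_rot: [3.141, -0.001, 0.003]
ft_force: [0.1, 0.8, 4.0]
grip_width: 0.702
grip_force: 20.0
```

Run:
```python
from h import *
st()
plan([((.42,.241,.16),0),((.45,.225,.2),0),((.5718,.1807,.2),0),((.5718,.1807,.16),0)],p0=(.4199,.2408,.03),r0=Rd(0))
```

```text
t 28.4 pos [0.4205 0.2407 0.0308] yaw -0.05 zdir [ 0.002 -0.001 -1.   ] F [0.1 0.8 4. ] w 0.702 gf 20.0 q7 -2.28
[{"travel":[0.0, 0.0, -0.043],"turn":[0.0, 0.0, 0.0]},{"travel":[0.0, 0.0, -0.087],"turn":[0.0, 0.0, 0.0]},{"travel":[0.0, 0.0, -0.13],"turn":[0.0, 0.0, 0.0]},{"travel":[0.015, 0.008, -0.15],"turn":[0.0, 0.0, 0.0]},{"travel":[0.03, 0.016, -0.17],"turn":[0.0, 0.0, 0.0]}]
[{"travel":[0.041, 0.015, 0.0],"turn":[0.0, 0.0, 0.0]},{"travel":[0.081, 0.029, 0.0],"turn":[0.0, 0.0, 0.0]},{"travel":[0.122, 0.044, 0.0],"turn":[0.0, 0.0, 0.0]},{"travel":[0.122, 0.044, 0.04],"turn":[0.0, 0.0, 0.0]}]
end [0.5719 0.1808 0.16  ] [3.1416 0.     0.    ]
```

>>> {"name": "step_arm", "arguments": {
  "commands": [
    {"travel":[0,0,-0.03],"turn":[0,0,0]},
    {"travel":[0,0,-0.065],"turn":[0,0,0]},
    {"travel":[0,0,-0.1],"turn":[0,0,0]},
    {"travel":[0,0,-0.14],"turn":[0,0,0]},
    {"travel":[0.03,0.016,-0.165],"turn":[0,0,0]}
  ]
}}

```text
time: 28.95
position: [0.4474, 0.228, 0.1982]
tool_rot: [3.141, 0.01, 0.004]
ft_force: [1.3, 2.0, -1.7]
grip_width: 0.701
grip_force: 20.0
```

>>> {"name": "step_arm", "arguments": {
  "commands": [
    {"travel":[0.035,0.012,0],"turn":[0,0,0]},
    {"travel":[0.07,0.025,0],"turn":[0,0,0]},
    {"travel":[0.1,0.036,0],"turn":[0,0,0]},
    {"travel":[0.122,0.044,0.01],"turn":[0,0,0]},
    {"travel":[0.122,0.044,0.035],"turn":[0,0,0]}
  ]
}}

```text
time: 29.45
position: [0.5763, 0.1778, 0.1612]
tool_rot: [3.14, -0.009, 0.009]
ft_force: [-0.1, -0.4, -1.2]
grip_width: 0.7
grip_force: 20.0
```

>>> {"name": "step_arm", "arguments": {
  "commands": [
    {"travel":[0,0,0],"turn":[0,0,0]},
    {"travel":[0,0,0],"turn":[0,0,0]},
    {"travel":[0,0,0],"turn":[0,0,0]}
  ]
}}

```text
time: 29.75
position: [0.5718, 0.1811, 0.1615]
tool_rot: [3.14, 0.0, 0.003]
ft_force: [0.5, 0.2, -1.2]
grip_width: 0.705
grip_force: 20.0
```

Run:
```python
from h import *
st()
```

```text
t 29.8 pos [0.5718 0.1811 0.1615] yaw 0.01 zdir [ 0.002 -0.001 -1.   ] F [ 0.5  0.2 -1.2] w 0.705 gf 20.0 q7 -2.04
```

>>> {"name": "step_arm", "arguments": {
  "commands": [
    {"travel":[0,0,0.01],"turn":[0,0,0]},
    {"travel":[0,0,0.018],"turn":[0,0,0]},
    {"travel":[0,0,0.022],"turn":[0,0,0]},
    {"travel":[0,0,0.024],"turn":[0,0,0]}
  ]
}}

```text
time: 30.15
position: [0.5713, 0.1801, 0.1356]
tool_rot: [3.14, -0.001, -0.001]
ft_force: [-0.4, 0.5, -0.7]
grip_width: 0.704
grip_force: 20.0
```

>>> {"name": "step_arm", "arguments": {
  "commands": [
    {"travel":[0,0,0.001],"turn":[0,0,0]},
    {"travel":[0,0,0.002],"turn":[0,0,0]},
    {"travel":[0,0,0.002],"turn":[0,0,0]}
  ]
}}

```text
time: 30.45
position: [0.5719, 0.1803, 0.1344]
tool_rot: [3.14, -0.001, 0.002]
ft_force: [0.1, -0.4, -1.7]
grip_width: 0.704
grip_force: 20.0
```

>>> {"name": "step_arm", "arguments": {
  "commands": [
    {"travel":[0,0,0.001],"turn":[0,0,0]},
    {"travel":[0,0,0.002],"turn":[0,0,0]},
    {"travel":[0,0,0.002],"turn":[0,0,0]}
  ]
}}

```text
time: 30.75
position: [0.5718, 0.1803, 0.1322]
tool_rot: [3.14, -0.001, 0.001]
ft_force: [0.6, -0.2, -2.0]
grip_width: 0.7
grip_force: 20.0
```

Run:
```python
from h import *
st()
```

```text
t 30.8 pos [0.5718 0.1803 0.1322] yaw -0.05 zdir [ 0.001 -0.002 -1.   ] F [ 0.6 -0.2 -2. ] w 0.7 gf 20.0 q7 -2.05
```

>>> {"name": "step_arm", "arguments": {
  "commands": [
    {"travel":[0,0,0.001],"turn":[0,0,0]},
    {"travel":[0,0,0.002],"turn":[0,0,0]},
    {"travel":[0,0,0.002],"turn":[0,0,0]}
  ]
}}

```text
time: 31.05
position: [0.5716, 0.1803, 0.1303]
tool_rot: [3.14, -0.001, 0.001]
ft_force: [-0.8, 0.8, -0.9]
grip_width: 0.704
grip_force: 20.0
```

>>> {"name": "step_arm", "arguments": {
  "commands": [
    {"travel":[0,0,0.001],"turn":[0,0,0]},
    {"travel":[0,0,0.001],"turn":[0,0,0]},
    {"travel":[0,0,0.001],"turn":[0,0,0]}
  ]
}}

```text
time: 31.35
position: [0.5716, 0.1805, 0.1296]
tool_rot: [3.14, -0.001, 0.001]
ft_force: [-2.3, -1.0, 1.7]
grip_width: 0.7
grip_force: 20.0
```

Run:
```python
from h import *
st()
s=ctrl.get_image('side')[:,:,::-1];cv2.imwrite('pics/s10.png',s)
cv2.imwrite('pics/c10.png',cv2.resize(s[220:320,250:350],(600,600),interpolation=cv2.INTER_CUBIC))
```

```text
t 31.4 pos [0.5716 0.1805 0.1296] yaw -0.04 zdir [ 0.    -0.002 -1.   ] F [-2.3 -1.   1.7] w 0.7 gf 20.0 q7 -2.05
```

View pics/c10.png

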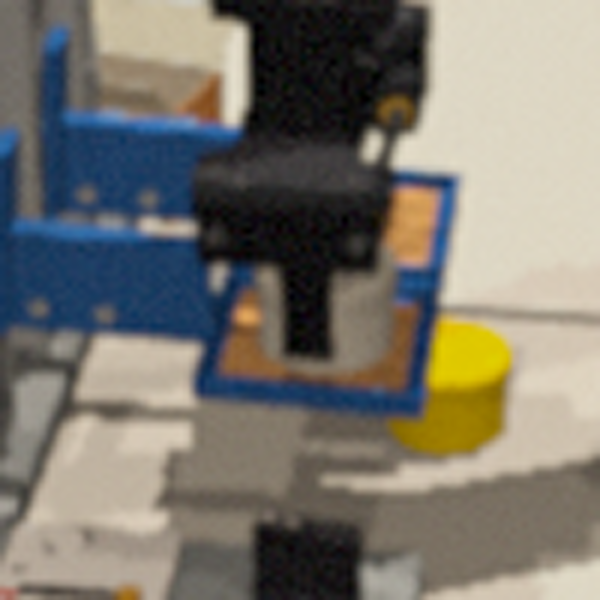

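The tin is standing on the left tray's floor (contact force seen). I'll release and lift.

>>> {"name": "step_arm", "arguments": {
  "commands": [
    {"travel":[0,0,0],"turn":[0,0,0]},
    {"travel":[0,0,0],"turn":[0,0,0]},
    {"travel":[0,0,0],"turn":[0,0,0]}
  ],
  "gripper": 0.8
}}

```text
time: 31.7
position: [0.5723, 0.1801, 0.1293]
tool_rot: [3.14, -0.002, 0.003]
ft_force: [-0.4, 0.2, 0.5]
grip_width: 0.796
grip_force: 0.0
```

>>> {"name": "step_arm", "arguments": {
  "commands": [
    {"travel":[0,0,-0.005],"turn":[0,0,0]},
    {"travel":[0,0,-0.02],"turn":[0,0,0]},
    {"travel":[0,0,-0.045],"turn":[0,0,0]},
    {"travel":[0,0,-0.075],"turn":[0,0,0]},
    {"travel":[-0.01,0,-0.1],"turn":[0,0,0]}
  ]
}}

```text
time: 32.2
position: [0.563, 0.1804, 0.2322]
tool_rot: [3.141, -0.003, 0.006]
ft_force: [-0.2, 0.9, 0.3]
grip_width: 0.804
grip_force: 0.0
```

>>> {"name": "step_arm", "arguments": {
  "commands": [
    {"travel":[-0.035,0.02,0],"turn":[0,0,0]},
    {"travel":[-0.07,0.04,0],"turn":[0,0,0]},
    {"travel":[-0.1,0.055,0],"turn":[0,0,0]},
    {"travel":[-0.13,0.067,0.02],"turn":[0,0,0]},
    {"travel":[-0.143,0.067,0.06],"turn":[0,0,0]}
  ],
  "gripper": 1
}}

```text
time: 32.7
position: [0.4199, 0.1125, 0.1727]
tool_rot: [3.139, -0.005, 0.015]
ft_force: [1.0, 0.2, 0.3]
grip_width: 0.997
grip_force: 0.0
```

Run:
```python
from h import *
s=st();print(s['joint_positions'].round(2))
t=ctrl.get_image('top')[:,:,::-1];cv2.imwrite('pics/t11.png',t)
s=ctrl.get_image('side')[:,:,::-1];cv2.imwrite('pics/s11.png',s)
cv2.imwrite('pics/c11.png',np.hstack([cv2.resize(t[180:310,220:320],(440,572)),cv2.resize(s[220:350,240:330],(360,572))]))
```

```text
t 32.7 pos [0.4199 0.1125 0.1727] yaw -0.17 zdir [ 0.01  -0.002 -1.   ] F [1.  0.2 0.3] w 0.997 gf 0.0 q7 -1.86
[ 0.19 -0.09 -0.48  2.04 -0.04  1.18 -1.86]
```

View pics/c11.png

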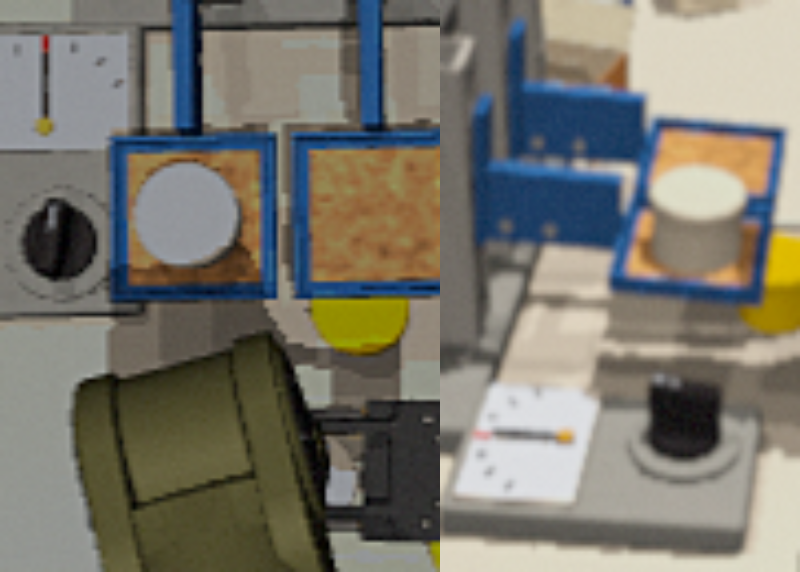

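The tin stands in the middle of the left tray, and the pointer is still on the mark. I'll check that the second tin hasn't moved.

Run:
```python
from h import *
a=cv2.imread('pics/side0.png');b=cv2.imread('pics/s11.png')
pa=cv2.cvtColor(a,cv2.COLOR_BGR2GRAY)[272:305,348:378];pb=cv2.cvtColor(b,cv2.COLOR_BGR2GRAY)
r=cv2.matchTemplate(pb[240:340,310:420],pa,cv2.TM_CCOEFF_NORMED);print(cv2.minMaxLoc(r))
t=cv2.imread('pics/t11.png');tin=(cv2.inRange(cv2.cvtColor(t,cv2.COLOR_BGR2HSV),(0,0,130),(179,30,255)));tin[:,:247]=0;tin[:, 280:]=0;tin[:212]=0;tin[250:]=0
for c,s in blobs(tin,100): print(c,s,plane('top',c,.142))
```

```text
(-0.5057501196861267, 0.7678272724151611, (61, 25), (38, 32))
[261.6, 228.1] [251, 217, 23, 23, 418] [0.56898724 0.18034609 0.142     ]
```

>>> {"name": "step_arm", "arguments": {
  "commands": [
    {"travel":[0,0,0.03],"turn":[0,0,0]},
    {"travel":[0,0,0.055],"turn":[0,0,0]},
    {"travel":[0,0,0.055],"turn":[0,0,0]},
    {"travel":[0,0,0.055],"turn":[0,0,0]}
  ]
}}

```text
time: 33.2
position: [0.4204, 0.1141, 0.1162]
tool_rot: [3.141, -0.001, 0.004]
ft_force: [-0.2, -0.1, 1.1]
grip_width: 1.001
grip_force: 0.0
```

>>> {"name": "step_arm", "arguments": {
  "commands": [
    {"travel":[0,0,0.025],"turn":[0,0,0]},
    {"travel":[0,0,0.05],"turn":[0,0,0]},
    {"travel":[0,0,0.07],"turn":[0,0,0]},
    {"travel":[0,0,0.084],"turn":[0,0,0]},
    {"travel":[0,0,0.084],"turn":[0,0,0]}
  ]
}}

```text
time: 33.7
position: [0.4196, 0.1135, 0.0308]
tool_rot: [3.14, -0.001, 0.001]
ft_force: [-0.2, 0.0, 0.3]
grip_width: 0.998
grip_force: 0.0
```

Run:
```python
from h import *
s=st();print(s['joint_positions'].round(2))
```

```text
t 33.7 pos [0.4196 0.1135 0.0308] yaw -0.05 zdir [ 0.    -0.001 -1.   ] F [-0.2  0.   0.3] w 0.998 gf 0.0 q7 -1.96
[ 0.16  0.12 -0.5   2.17  0.08  0.87 -1.96]
```

>>> {"name": "step_arm", "arguments": {
  "commands": [
    {"travel":[0,0,0],"turn":[0,0,0]},
    {"travel":[0,0,0],"turn":[0,0,0]},
    {"travel":[0,0,0],"turn":[0,0,0]},
    {"travel":[0,0,0],"turn":[0,0,0]},
    {"travel":[0,0,0],"turn":[0,0,0]}
  ],
  "gripper": 0.5,
  "force": 20
}}

```text
time: 34.2
position: [0.4195, 0.1134, 0.0311]
tool_rot: [3.14, -0.002, 0.003]
ft_force: [-0.7, 0.1, 3.5]
grip_width: 0.702
grip_force: 20.0
```

>>> {"name": "step_arm", "arguments": {
  "commands": [
    {"travel":[0,0,-0.03],"turn":[0,0,0]},
    {"travel":[0,0,-0.065],"turn":[0,0,0]},
    {"travel":[0,0,-0.1],"turn":[0,0,0]},
    {"travel":[0,0,-0.14],"turn":[0,0,0]},
    {"travel":[0.028,0.008,-0.165],"turn":[0,0,0]}
  ]
}}

```text
time: 34.7
position: [0.4453, 0.107, 0.1982]
tool_rot: [3.139, 0.004, 0.004]
ft_force: [0.9, 1.4, -0.7]
grip_width: 0.7
grip_force: 20.0
```

>>> {"name": "step_arm", "arguments": {
  "commands": [
    {"travel":[0.035,0.01,0],"turn":[0,0,0]},
    {"travel":[0.07,0.02,0],"turn":[0,0,0]},
    {"travel":[0.1,0.029,0],"turn":[0,0,0]},
    {"travel":[0.13,0.035,0.01],"turn":[0,0,0]},
    {"travel":[0.13,0.035,0.035],"turn":[0,0,0]}
  ]
}}

```text
time: 35.2
position: [0.5815, 0.0685, 0.1615]
tool_rot: [3.141, -0.007, 0.01]
ft_force: [-0.6, -0.5, -0.7]
grip_width: 0.706
grip_force: 20.0
```

>>> {"name": "step_arm", "arguments": {
  "commands": [
    {"travel":[0,0,0],"turn":[0,0,0]},
    {"travel":[0,0,0],"turn":[0,0,0]},
    {"travel":[0,0,0],"turn":[0,0,0]},
    {"travel":[0,0,0.015],"turn":[0,0,0]},
    {"travel":[0,0,0.024],"turn":[0,0,0]}
  ]
}}

```text
time: 35.7
position: [0.5764, 0.0703, 0.1361]
tool_rot: [3.14, -0.001, 0.002]
ft_force: [-0.2, 0.9, -1.7]
grip_width: 0.7
grip_force: 20.0
```

>>> {"name": "step_arm", "arguments": {
  "commands": [
    {"travel":[0,0,0.001],"turn":[0,0,0]},
    {"travel":[0,0,0.002],"turn":[0,0,0]},
    {"travel":[0,0,0.003],"turn":[0,0,0]},
    {"travel":[0,0,0.003],"turn":[0,0,0]}
  ]
}}

```text
time: 36.1
position: [0.5769, 0.0703, 0.1337]
tool_rot: [3.14, -0.001, 0.002]
ft_force: [-0.2, -0.4, -1.7]
grip_width: 0.7
grip_force: 20.0
```

Run:
```python
from h import *
s=st()
```

```text
t 36.1 pos [0.5769 0.0703 0.1337] yaw -0.05 zdir [ 0.001 -0.002 -1.   ] F [-0.2 -0.4 -1.7] w 0.7 gf 20.0 q7 -1.84
```

>>> {"name": "step_arm", "arguments": {
  "commands": [
    {"travel":[0,0,0.001],"turn":[0,0,0]},
    {"travel":[0,0,0.002],"turn":[0,0,0]},
    {"travel":[0,0,0.003],"turn":[0,0,0]},
    {"travel":[0,0,0.003],"turn":[0,0,0]}
  ]
}}

```text
time: 36.5
position: [0.5765, 0.0703, 0.1306]
tool_rot: [3.14, -0.001, 0.001]
ft_force: [-0.4, 1.1, 0.7]
grip_width: 0.7
grip_force: 20.0
```

>>> {"name": "step_arm", "arguments": {
  "commands": [
    {"travel":[0,0,0.001],"turn":[0,0,0]},
    {"travel":[0,0,0.001],"turn":[0,0,0]},
    {"travel":[0,0,0.001],"turn":[0,0,0]}
  ]
}}

```text
time: 36.8
position: [0.5764, 0.0704, 0.1298]
tool_rot: [3.14, -0.001, 0.0]
ft_force: [-4.2, -0.4, 2.8]
grip_width: 0.702
grip_force: 20.0
```

Run:
```python
from h import *
s=st()
```

```text
t 36.8 pos [0.5764 0.0704 0.1298] yaw -0.04 zdir [ 0.    -0.002 -1.   ] F [-4.2 -0.4  2.8] w 0.702 gf 20.0 q7 -1.84
```

Contact at the same height as the first tin. I'll release, lift, move clear and take the final look.

>>> {"name": "step_arm", "arguments": {
  "commands": [
    {"travel":[0,0,0],"turn":[0,0,0]},
    {"travel":[0,0,0],"turn":[0,0,0]},
    {"travel":[0,0,0],"turn":[0,0,0]}
  ],
  "gripper": 0.8
}}

```text
time: 37.1
position: [0.5773, 0.0702, 0.1295]
tool_rot: [3.14, -0.002, 0.003]
ft_force: [0.8, 0.5, 0.5]
grip_width: 0.789
grip_force: 0.0
```

>>> {"name": "step_arm", "arguments": {
  "commands": [
    {"travel":[0,0,-0.005],"turn":[0,0,0]},
    {"travel":[0,0,-0.02],"turn":[0,0,0]},
    {"travel":[0,0,-0.045],"turn":[0,0,0]},
    {"travel":[0,0,-0.075],"turn":[0,0,0]},
    {"travel":[-0.01,0,-0.11],"turn":[0,0,0]}
  ]
}}

```text
time: 37.6
position: [0.567, 0.0703, 0.2412]
tool_rot: [3.14, -0.002, 0.002]
ft_force: [0.1, -1.2, -0.3]
grip_width: 0.802
grip_force: 0.0
```

>>> {"name": "step_arm", "arguments": {
  "commands": [
    {"travel":[-0.02,0.045,0],"turn":[0,0,0]},
    {"travel":[-0.04,0.09,0],"turn":[0,0,0]},
    {"travel":[-0.06,0.135,0],"turn":[0,0,0]},
    {"travel":[-0.08,0.175,0],"turn":[0,0,0]},
    {"travel":[-0.09,0.21,0],"turn":[0,0,0]}
  ]
}}

```text
time: 38.1
position: [0.4751, -0.1419, 0.2416]
tool_rot: [3.139, -0.004, 0.004]
ft_force: [0.1, 0.1, 0.1]
grip_width: 0.805
grip_force: 0.0
```

>>> {"name": "step_arm", "arguments": {
  "commands": [
    {"travel":[0,0.04,0],"turn":[0,0,0]},
    {"travel":[0,0.07,0],"turn":[0,0,0]},
    {"travel":[0,0.08,0],"turn":[0,0,0]},
    {"travel":[0,0.08,0],"turn":[0,0,0]},
    {"travel":[0,0.08,0],"turn":[0,0,0]}
  ]
}}

```text
time: 38.6
position: [0.477, -0.2177, 0.2404]
tool_rot: [3.141, 0.002, 0.002]
ft_force: [-0.4, 0.3, -0.6]
grip_width: 0.801
grip_force: 0.0
```

Run:
```python
from ptr import *
from plate import chk
st()
t=np.ascontiguousarray(ctrl.get_image('top')[:,:,::-1]);cv2.imwrite('pics/t12.png',t)
chk(.7174,.1861,save='pics/s12.png');chk(.7213,.0766)
s=cv2.imread('pics/s12.png');meas(t)
h=cv2.cvtColor(t,cv2.COLOR_BGR2HSV)
o=cv2.inRange(h,(100,110,40),(120,255,255));print('blue',blobs(o[160:260,240:330],30))
tin=cv2.inRange(h,(0,0,130),(179,30,255));tin[:,:247]=0;tin[:,325:]=0;tin[:212]=0;tin[250:]=0
for c,q in blobs(cv2.morphologyEx(tin,cv2.MORPH_OPEN,np.ones((5,5))),100): print('tin',c,q,plane('top',(q[0]+q[2]/2-.5,q[1]+q[3]/2-.5),.140))
cv2.imwrite('pics/c12.png',np.hstack([cv2.resize(t[150:310,170:290+40],(480,480)),cv2.resize(s[200:380,220:340],(320,480))]))
```

```text
t 38.6 pos [ 0.477  -0.2177  0.2404] yaw 0.06 zdir [ 0.001 -0.001 -1.   ] F [-0.4  0.3 -0.6] w 0.801 gf 0.0 q7 -1.2
exp plate top z 0.186 [247.85 246.33]
exp plate top z 0.19 [247.76 244.94]
exp plate top z 0.194 [247.66 243.54]
blue top row 233 cols [257, 258, 259, 260, 257, 258, 259, 260, 257, 258, 259, 260] left edge cols [(233, 257), (237, 257), (241, 251), (245, 248), (249, 248), (253, 248), (257, 248), (261, 248), (265, 249), (269, 249), (273, 249), (277, 284), (281, 283)]
exp plate top z 0.186 [256.75 228.92]
exp plate top z 0.19 [256.68 227.61]
exp plate top z 0.194 [256.6 226.3]
blue top row 224 cols [260, 258, 259, 260, 258, 259, 260] left edge cols [(224, 260), (228, 257), (232, 257), (236, 257), (240, 258), (244, 249), (248, 249), (252, 249), (256, 249), (260, 249), (264, 249), (268, 249)]
red [0.693  0.2914] piv [0.6404 0.2865] n 10 red dir deg 5.28 pointer deg 2.25
pt from pivot 6.62
blue [([20.9, 26.5], [14, 9, 15, 41, 206]), ([62.2, 9.6], [57, 8, 11, 5, 43]), ([63.8, 30.1], [61, 14, 6, 35, 185]), ([64.3, 67.5], [46, 49, 38, 39, 443]), ([22.9, 68.2], [5, 50, 38, 39, 473])]
tin [261.7, 228.2] [251, 217, 23, 23, 428] [0.56952821 0.17961558 0.14      ]
tin [304.2, 227.2] [293, 216, 23, 23, 432] [0.5740658  0.07121238 0.14      ]
```

View pics/c12.png

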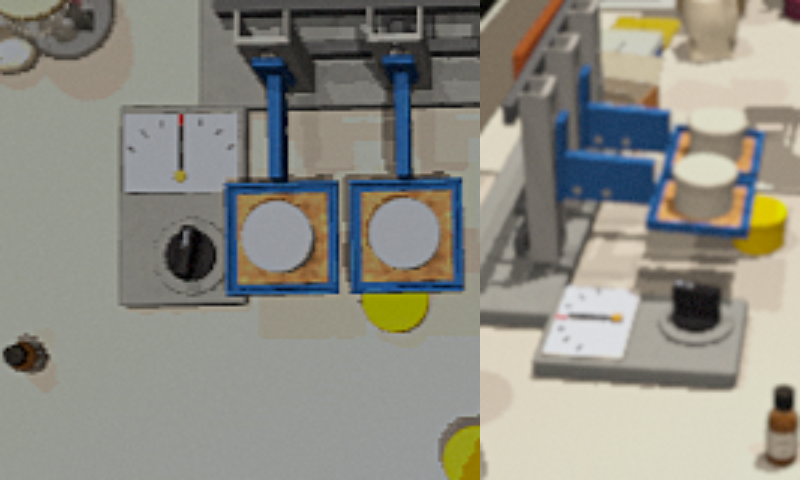

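The final view shows both brackets flush in their uprights, a tin centred in each tray (within about 3 mm), the pointer on the red mark and the bottle untouched. I'm handing in the job.

```bash
python3 -c "
from bench import ctrl
print(ctrl.close_job())"
```

```text
the job is handed in; nothing more can be done
None
```

I handed the job in at about 39 s: the stand is level, both brackets present are pressed home in the left and middle uprights, each of the two off-white tins stands within about 3 mm of its tray's middle, and I kept clear of the bottle and dome.

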